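# Feel out the rattling battery packs and close the storage case

## Task

The class has handed back the sealed battery packs: some may have a cell loose inside, which you can only feel sliding when you tilt a pack end to end. Lay every sound pack flat in the blue case base and every rattling one flat in the grey repair tray, then set the white cover over the case base so that it sits fully down and level all round. Leave the glassware and other things on the bench where they are.

Things in the scene. Friction and masses are not known exactly. Their poses are not given: they have to be found in the camera images.
- pack_a_mid (a point): Centre of a sealed black battery pack: a bar 96 mm long (its x axis), 48 x 48 mm square section, any long side down, about 0.4 kg, lying on the table; may be absent. All packs look and weigh alike. If faulty, a loose 0.2 kg cell slides 44 mm along x when tilted over 0.3 rad and stays there when levelled, shifting the balance point by about 20 mm; if sound, nothing moves
- pack_b_mid (a point): Centre of a sealed black battery pack: a bar 96 mm long (its x axis), 48 x 48 mm square section, any long side down, about 0.4 kg, lying on the table; may be absent. All packs look and weigh alike. If faulty, a loose 0.2 kg cell slides 44 mm along x when tilted over 0.3 rad and stays there when levelled, shifting the balance point by about 20 mm; if sound, nothing moves
- pack_c_mid (a point): Centre of a sealed black battery pack: a bar 96 mm long (its x axis), 48 x 48 mm square section, any long side down, about 0.4 kg, lying on the table; may be absent. All packs look and weigh alike. If faulty, a loose 0.2 kg cell slides 44 mm along x when tilted over 0.3 rad and stays there when levelled, shifting the balance point by about 20 mm; if sound, nothing moves
- pack_d_mid (a point): Centre of a sealed black battery pack: a bar 96 mm long (its x axis), 48 x 48 mm square section, any long side down, about 0.4 kg, lying on the table; may be absent. All packs look and weigh alike. If faulty, a loose 0.2 kg cell slides 44 mm along x when tilted over 0.3 rad and stays there when levelled, shifting the balance point by about 20 mm; if sound, nothing moves
- pack_e_mid (a point): Centre of a sealed black battery pack: a bar 96 mm long (its x axis), 48 x 48 mm square section, any long side down, about 0.4 kg, lying on the table; may be absent. All packs look and weigh alike. If faulty, a loose 0.2 kg cell slides 44 mm along x when tilted over 0.3 rad and stays there when levelled, shifting the balance point by about 20 mm; if sound, nothing moves
- pack_a_ref (a point): The judge's own mark inside this pack, a few hundredths of a mm to one side or the other of its centre, by which sound and faulty are told apart in the rules; far too small to read, of no use for the work
- pack_b_ref (a point): The judge's own mark inside this pack, a few hundredths of a mm to one side or the other of its centre, by which sound and faulty are told apart in the rules; far too small to read, of no use for the work
- pack_c_ref (a point): The judge's own mark inside this pack, a few hundredths of a mm to one side or the other of its centre, by which sound and faulty are told apart in the rules; far too small to read, of no use for the work
- pack_d_ref (a point): The judge's own mark inside this pack, a few hundredths of a mm to one side or the other of its centre, by which sound and faulty are told apart in the rules; far too small to read, of no use for the work
- pack_e_ref (a point): The judge's own mark inside this pack, a few hundredths of a mm to one side or the other of its centre, by which sound and faulty are told apart in the rules; far too small to read, of no use for the work
- case: Blue case base, fixed, at one side of the table: a plate 174 (x) x 300 (y) x 8 mm with an upright rim, 5 mm thick, outside 134 x 258 mm, top 26 mm above the table, around a floor 124 x 248 mm, 8 mm above the table. Three dark bays on the floor, 76 mm apart along y, the middle one central, each take one pack lying along x. Origin: centre of its underside; z up
- cover: Loose white cover of the case, 150 (x) x 274 (y) x 70 mm outside, 142 x 266 x 66 mm inside, about 0.35 kg, standing open side down. Origin: centre of its lower edge; z up. It goes around the outside of the base's rim (4 mm play each side) until its lower edge rests on the blue plate, 8 mm above the base's underside, its x along the base's x, either way round
- cover_bar (a point): Grip bar standing on the middle of the cover's flat top: 70 mm long along x, 18 mm thick along y, 34 mm high. This point is on the cover's centre axis, 20 mm above the flat top and 90 mm above the lower edge
- tray: Open grey repair tray, fixed, at the other side of the table: outside 148 (x) x 198 (y) x 30 mm, walls 4 mm and floor about 4 mm thick. Takes two packs side by side, lying along x, 80 mm apart along y. Origin: centre of its underside; z up
- beaker: Glass beaker, 68 mm wide, 90 mm high, standing on the table; a bystander to leave alone. Origin: centre of its underside
- bottle: White reagent bottle, 60 mm wide, 140 mm high, standing on the table; a bystander to leave alone. Origin: centre of its underside
- weight: Brass weight, 50 mm wide, 35 mm high, standing on the table; a bystander to leave alone. Origin: centre of its underside
- jar: Amber glass jar, 70 mm wide, 90 mm high, standing on the table; a bystander to leave alone. Origin: centre of its underside
- cup: White ceramic cup, 72 mm wide, 80 mm high, standing on the table; a bystander to leave alone. Origin: centre of its underside
Mind the look-alikes: they are no part of the job. What is shaped like the part that bears pack_b_mid but yellow is not meant.

How it is judged:
By the outcome, as a careful person would: the job done as asked, in the order asked, and still so for the second after the job is handed in, with the robot touching nothing.
Of pack_a, pack_b, pack_c, pack_d, pack_e only 3 to 5 are there at a start; the rules pass over those that are not, and their reading is None.
At some moment in a run one of pack_a, pack_b, pack_c, pack_d, pack_e, cover may be knocked a few centimetres aside while the robot is not near it.
Once in a run the grip may slacken for a moment while it holds something.
It also fails if it takes over 210 s, if anything falls off the work surface, if the arm or the gripper's body presses on something with over 40 N, if the wrist force passes 120 N, or if a joint passes its speed limit or range.

## Robot

A 6-joint arm with a two-finger parallel gripper is mounted at the origin on the work surface. World frame = base frame: x ahead of the robot, y to its left, z up, the work surface at z = 0. Lengths are in m, angles in degrees, forces in N, time in s.
With the tool pointing down it reaches from about 0.325 to 0.85 m from the base axis. Payload 15.5 kg.
Tool frame: the origin (TCP) lies at the very end of the fingers, on their centre line; the grasp point (between the pads) lies 19 mm behind it (tcp_to_grasp is the distance from the TCP to the grasp point, in m); z points along the fingers, y is the line along which they close (so a half turn about z gives the same grasp; the last joint's range is limited). The gripper opens to 91 mm and grips with 3 to 60 N. Pads are 32 mm wide; open, the fingers measure 118 mm over their backs; the gripper's body (76 mm by 178 mm) begins 60 mm behind the grasp point.
Start: joints at [66.377, 28.281, 77.091, -0, 74.628, -5.472], TCP at [0.195, 0.594, 0.214] pointing down, gripper open.
Joint ranges: [-166.48, 166.48], [-47.26, 123.95], [12.59, 153.08], [-70.14, 250.14], [6.76, 159.57], [-176.63, 176.63]. Speed limits (degrees/s): [108.29, 108.29, 147.25, 172.46, 172.46, 172.46].

## Interface

Orientations are given as a 3x3 rotation matrix whose columns are the frame's x, y, z axes.
In Python, from rig import * gives the robot as it stands.
- The arm moves only by the tool play_rows, never from a script. Its argument "commands" is text: rows parted by semicolons, each of 7 numbers parted by spaces: the turn, a rotation vector about the tool's x, y, z in degrees, then the shift along the tool's x, y, z in mm, then the closure, from 0 (fully open) to 1 (shut). In form: rx ry rz dx dy dz gripper; .... A call has 1 to 5 rows; each row shifts and turns the commanded pose from where the row before left it, along the tool's axes as they then stand; what a row does not reach is not made up. A row lasts 1/12 s, in which the tool goes at most 41.7 mm and 7.16 degrees, less where a joint would pass 70% of its speed; a pose out of reach is approached as far as the arm can. A call is refused whole if a number of a shift passes 41.7 or a number of a turn 7.16, either way. A call with a gripper value outside its range is refused whole. The fingers move at their own pace and stop on an object; "grip_force" is the grip in N (left out, the last holds). Time passes only in rows, so rows that do not move let the fingers close. It gives the time, the measured TCP pose, the force, the opening and the grip force at its end, in the units of the state.
- get_obs(): the state, without advancing time (a new reading comes with each control period).
- get_image(name): name is "scene" or "top"; returns the picture (400x640x3 uint8, blue, green, red); there is no depth.
- camera_params(name): a dict with "mtx" (3x3 intrinsics, pixels), "R" (3x3) and "t" (3): a world point X has camera coordinates R X + t. Camera axes: x right, y down, z forward; pixel columns grow to the right and rows downward; lengths in m; the calibration is good to about 2 mm. A picture is of the moment at which its call begins. camera_params takes no time and is no camera call.
- sign_off(): hands the job in; it is judged then, once.
The state is a dict: "t": time; "qpos": joint angles; "dq": joint speeds; "joint_torque": joint torques, N m; "tool_pos": TCP position; "tool_rot": TCP orientation; "wrist_force": force on the tool from outside, world axes, zero at the start; "ft_torque": the same for the moment, N m; "width": opening from 0.0 (shut) to 1.0 (fully open); "gripper_force": force on a finger pad.
Only numpy, scipy, OpenCV 4.12 (cv2) and the standard library are available. Lean on these libraries where they do the work, as an engineer would, in place of code of your own. Each camera call takes 0.05 s, during which the arm holds its last target. There are 200 camera calls.

## Working session

There is one attempt and no reset: what is moved stays moved. The work goes in short steps, Python scripts to look and compute and a tool call to move; the robot and the scene stay as the last step left them, time stands still between calls to the robot, and variables do not carry over. Pictures are saved under pics/ and viewed, at most 14 in all, crops included, and the job is handed in when it is done.

Besides the shell and the picture viewer there is one more tool, called after "Call:" in YAML: its name, and indented under it one key for each argument. play_rows: Moves the arm, as the interface text tells. Its arguments: {"type":"object","properties":{"commands":{"type":"string"},"grip_force":{"type":"number"}},"required":["commands"]}

```bash
mkdir -p pics; ls; python3 - <<'E'
from rig import *
import cv2
for n in("top","scene"):
    cv2.imwrite(f"pics/{n}0.png",get_image(n)); p=camera_params(n); print(n,p)
o=get_obs();print({k:o[k] for k in("t","tool_pos","tool_rot","wrist_force","ft_torque","width")})
E
```

```text
pics
top {'mtx': array([[501.35530367,   0.        , 327.63026434],
       [  0.        , 501.35530367, 196.30932107],
       [  0.        ,   0.        ,   1.        ]]), 'R': array([[ 0.02136242, -0.99977057,  0.00156914],
       [-0.99118429, -0.02138417, -0.13075327],
       [ 0.13075683,  0.0012379 , -0.9914137 ]]), 't': array([0.00965041, 0.50847522, 1.50642253])}
scene {'mtx': array([[451.08850854,   0.        , 320.57840767],
       [  0.        , 451.08850854, 207.93834512],
       [  0.        ,   0.        ,   1.        ]]), 'R': array([[-0.06291017,  0.99800455,  0.00540661],
       [ 0.81372949,  0.05442922, -0.5786897 ],
       [-0.57782923, -0.03200595, -0.81552989]]), 't': array([ 1.31720047e-03, -3.58738747e-01,  1.52391495e+00])}
{'t': 0.1, 'tool_pos': array([0.19455363, 0.59359305, 0.21339689]), 'tool_rot': array([[-9.50247617e-01,  3.11495228e-01, -4.35543626e-04],
       [ 3.11495517e-01,  9.50247089e-01, -1.00630249e-03],
       [ 1.00415639e-04, -1.09190643e-03, -9.99999399e-01]]), 'wrist_force': array([-0.12599586,  0.31554454, -0.51368496]), 'ft_torque': array([ 0.01500354, -0.06210801,  0.0069884 ]), 'width': 1.000286340248899}
```

View pics/top0.png

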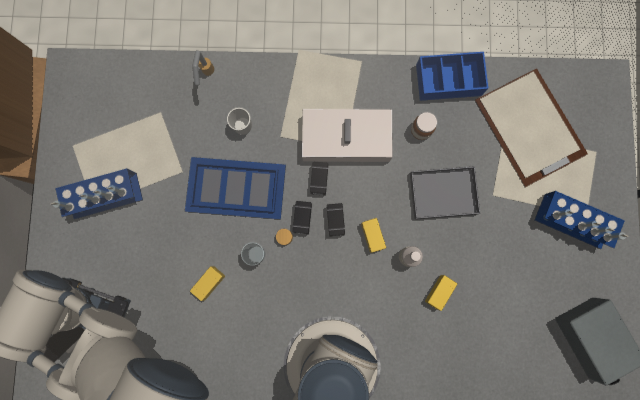

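View pics/scene0.png

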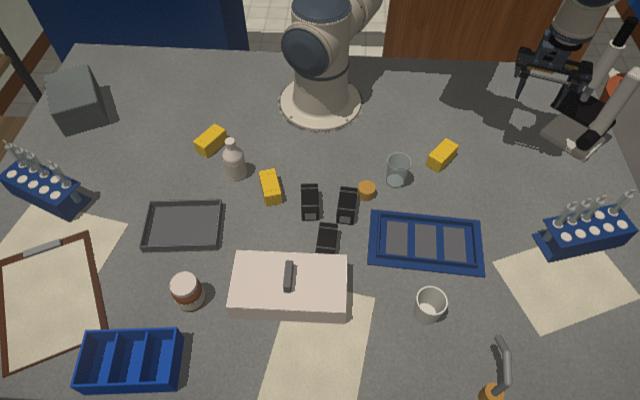

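```bash
cat > h.py <<'E'
from rig import *
import numpy as np, cv2
P={n:camera_params(n) for n in("top","scene")}
def w(n,uv,z):
    p=P[n];uv=np.atleast_2d(uv).astype(float)
    d=np.c_[uv,np.ones(len(uv))]@np.linalg.inv(p["mtx"]).T@p["R"]; c=-p["R"].T@p["t"]
    return c+d*((z-c[2])/d[:,2])[:,None]
def px(n,X):
    p=P[n];q=(np.atleast_2d(X)@p["R"].T+p["t"])@p["mtx"].T; return q[:,:2]/q[:,2:]
def box(c,yaw,lx,ly,z):
    a=np.radians(yaw);R=np.array([[np.cos(a),-np.sin(a)],[np.sin(a),np.cos(a)]])
    return np.c_[np.array([[-lx,-ly],[lx,-ly],[lx,ly],[-lx,ly]])/2@R.T+np.array(c)[:2],np.full(4,z)]
def draw(im,n,X,col=(0,255,0),s=1,o=(0,0)):
    cv2.polylines(im,[np.round(((px(n,X)-o)*s)).astype(int)],True,col,1)
def crop(im,o,wh,s): return cv2.resize(im[o[1]:o[1]+wh[1],o[0]:o[0]+wh[0]],None,fx=s,fy=s,interpolation=cv2.INTER_CUBIC)
def st():
    o=get_obs();print("t",round(o["t"],2),"p",(o["tool_pos"]*1000).round(1),"rot",o["tool_rot"].round(3).tolist(),"F",o["wrist_force"].round(2),"T",o["ft_torque"].round(4),"w",round(o["width"]*91,1),o["gripper_force"])
E
python3 - <<'E'
from h import *
im=cv2.imread("pics/top0.png")
cv2.imwrite("pics/c0.png",crop(im,(180,95),(200,150),4))
cv2.imwrite("pics/c1.png",crop(im,(290,95),(200,150),4))
for nm,uv,z in(("case",(237,188),.02),("tray",(444,193),.02),("cover",(347,133),.07)): print(nm,w("top",uv,z).round(3))
g=cv2.cvtColor(im,cv2.COLOR_BGR2GRAY);m=(g<45).astype(np.uint8)
m[:,:290]=0;m[:,350:]=0;m[:160]=0;m[240:]=0
n,l,s,c=cv2.connectedComponentsWithStats(m)
for i in range(1,n):
    if s[i,4]>60:
        pts=np.argwhere(l==i)[:,::-1].astype(np.float32);print(s[i],c[i],cv2.minAreaRect(pts),w("top",c[i],.04).round(4))
E
```

```text
case [[0.53  0.302 0.02 ]]
tray [[ 0.528 -0.34   0.02 ]]
cover [[ 0.699 -0.034  0.07 ]]
```

View pics/c0.png

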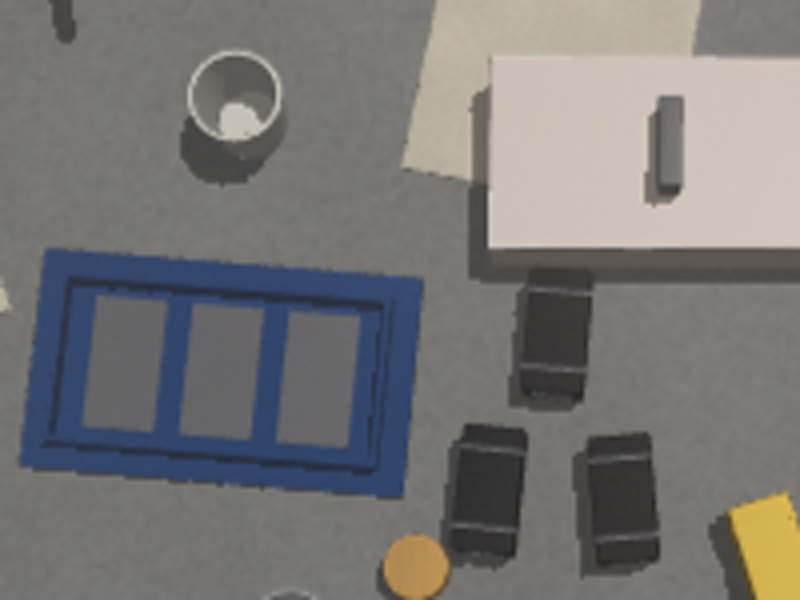

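View pics/c1.png

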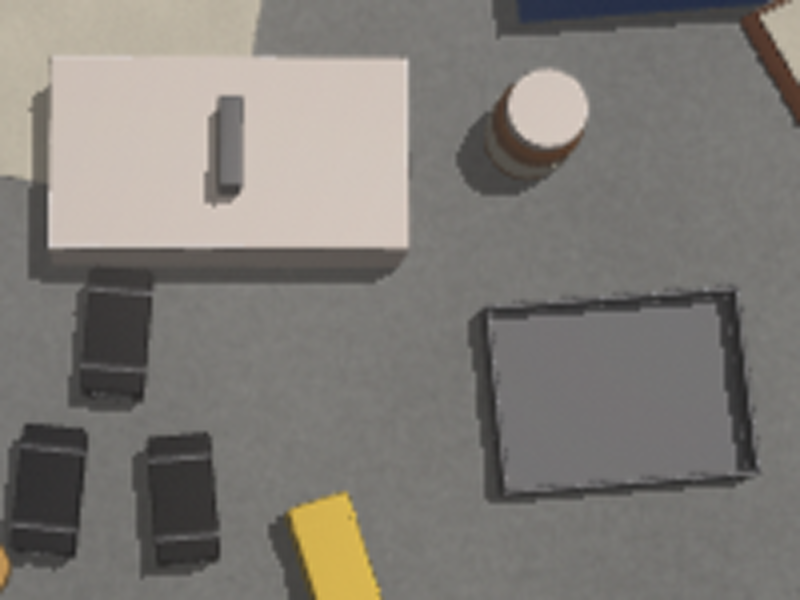

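```bash
cat >> h.py <<'E'
from scipy.optimize import minimize
def fitrect(n,uv,z,lx,ly):
    X=w(n,uv,z);c0=X.mean(0)[:2]
    def f(p):
        b=px(n,box(p[:2],p[2],lx,ly,z));return ((b[:,None]-np.array(uv)[None])**2).sum(2).min(0).sum()
    best=min((minimize(f,[*c0,a],method="Nelder-Mead",options=dict(xatol=1e-5,fatol=1e-4,maxiter=3000)) for a in(-10,-3,3,10)),key=lambda r:r.fun)
    return best.x,np.sqrt(best.fun/4)
def fitpack(im,n,c,th=42,z0=0.0,yaw0=0):
    m=(im.max(2)<th).astype(np.float32)
    def f(p):
        q=px(n,np.r_[box(p[:2],p[2],.096,.048,z0),box(p[:2],p[2],.096,.048,z0+.048)])
        S=4;o=np.floor(q.min(0))-6;wh=(np.ceil(q.max(0))-o+6).astype(int)
        k=np.zeros((wh[1]*S,wh[0]*S),np.uint8)
        cv2.fillConvexPoly(k,cv2.convexHull(np.round((q-o+.5)*S*16).astype(np.int32)),255,shift=4)
        k=cv2.resize(k,tuple(int(v) for v in wh),interpolation=cv2.INTER_AREA)/255.
        o=o.astype(int);mm=m[o[1]:o[1]+wh[1],o[0]:o[0]+wh[0]]
        return np.abs(k-mm).sum() if mm.shape==k.shape else 1e4
    best=min((minimize(f,[*c,a],method="Nelder-Mead",options=dict(initial_simplex=[[c[0],c[1],a],[c[0]+.02,c[1],a],[c[0],c[1]+.02,a],[c[0],c[1],a+8]],maxiter=300)) for a in(yaw0-6,yaw0+6)),key=lambda r:r.fun)
    return best.x,best.fun
E
python3 - <<'E'
from h import *
T=cv2.imread("pics/top0.png");S=cv2.imread("pics/scene0.png")
A=lambda o,l:[(o[0]+(u+.5)/4-.5,o[1]+(v+.5)/4-.5) for u,v in l]
print("case",fitrect("top",A((180,95),[(46,250),(422,280),(403,497),(20,467)]),.008,.174,.3))
print("tray",fitrect("top",A((290,95),[(485,310),(735,292),(755,472),(505,495)]),.03,.148,.198))
print("cover",fitrect("top",A((290,95),[(50,57),(408,57),(408,247),(50,247)]),.07,.15,.274))
print("case s",fitrect("scene",[(371,210),(483,220),(485,275),(368,265)],.008,.174,.3))
print("tray s",fitrect("scene",[(149,202),(223,200),(220,248),(141,251)],.03,.148,.198))
print("cover s",fitrect("scene",[(235,252),(346,255),(349,297),(228,292)],.07,.15,.274))
print(T[200,300:330].max(1),T[213,330:350].max(1),S[205,340:360].max(1))
for c in A((180,95),[(558,325),(488,485),(622,490)]):
    X=w("top",c,.048)[0][:2]
    a,b=fitpack(T,"top",X),fitpack(S,"scene",X)
    print(X.round(3),a[0].round(4),round(a[1],1),b[0].round(4),round(b[1],1))
for nm,uv,z in(("jar",(284,237),.035),("beaker",(252,254),.05),("cup",(238,122),.08),("yellow",(373,236),.04),("bottle",(411,257),.1)):print(nm,w("top",uv,z).round(3))
E
```

```text
case (array([ 0.53214269,  0.30997169, -3.31016823]), np.float64(0.42994063845702374))
tray (array([ 0.52815075, -0.33973261,  5.86462377]), np.float64(1.1794221550883917))
cover (array([ 0.7008852 , -0.03396586,  1.17377168]), np.float64(0.42674408467236236))
case s (array([ 0.53434128,  0.31364204, -2.90500611]), np.float64(1.7933166477758558))
tray s (array([ 0.53856409, -0.33258273,  7.00596236]), np.float64(1.3332914328274916))
cover s (array([ 0.68109098, -0.03280602,  2.13172961]), np.float64(7.951796986144524))
[111 111 110 113 113 112 116 116 115 114 116 117 117 119 119 119 118 118
 121 121 120 119 117 116 114 113 116 119 120 120] [ 53  52  53  54  55  53  54  56  55  55  56  56  55  87 116 122 122 120
 120 120] [40 42 41 43 42 43 41 41 43 40 45 41 41 43 41 49 69 70 65 74]
[0.569 0.048] [0.5672 0.0475 1.5807] 526.4 [0.5571 0.0347 4.0266] 787.1
[0.445 0.098] [ 0.4187  0.0785 19.4225] 523.9 [ 0.436   0.098  -3.1657] 449.8
[ 0.443 -0.003] [0.4388 0.0208 1.4563] 523.9 [ 0.4329 -0.0056  5.1331] 577.2
jar [[0.381 0.15  0.035]]
beaker [[0.327 0.243 0.05 ]]
cup [[0.724 0.297 0.08 ]]
yellow [[ 0.389 -0.119  0.04 ]]
bottle [[ 0.328 -0.224  0.1  ]]
```

```bash
sed -i 's/m=(im.max(2)<th).astype(np.float32)/m=cv2.morphologyEx((im.max(2)<th).astype(np.uint8),cv2.MORPH_CLOSE,np.ones((3,3),np.uint8)).astype(np.float32)/' h.py
python3 - <<'E'
from h import *
T=cv2.imread("pics/top0.png");S=cv2.imread("pics/scene0.png")
print(T[215,330:350].max(1),T[185,305:335].max(1),S[205,296:325].max(1),S[240,312:345].max(1))
for X in([.56,.05],[.444,.098],[.442,-.003]):
  for th,ts in((62,50),(66,55)):
    a,b=fitpack(T,"top",X,th),fitpack(S,"scene",X,ts)
    print(X,a[0].round(4),round(a[1],1),b[0].round(4),round(b[1],1))
E
```

```text
[ 53  52  54  52  54  55  54  55  55  55  55  56  56  70 114 120 118 118
 121 122] [117 119 122  81  71  70  66  65  65  65  63  63  60  58  61  60  58  58
  59  59  59  60 113 120 121 121 122 122 121 121] [127 127 124 124 127  81  72  87  87  88  90  87  87  82  82  81  79  78
  79  78  72  71  67  74  71  69  71 122 124] [128 126 126 128 127  68  47  45  48  50  49  48  46  49  48  47  48  46
  48  48  49  48  47  44  58  75  71  75 124 125 122 122 126]
[0.56, 0.05] [ 0.5651  0.0498 -3.5497] 108.2 [0.5666 0.0498 0.2881] 400.5
[0.56, 0.05] [ 0.5651  0.05   -2.8826] 40.1 [ 0.567   0.0498 -0.5248] 328.0
[0.444, 0.098] [ 0.4427  0.0992 -5.1647] 35.9 [ 0.4376  0.0984 -3.0671] 219.3
[0.444, 0.098] [ 0.4424  0.0994 -4.98  ] 35.9 [ 0.4398  0.0989 -3.7678] 192.6
[0.442, -0.003] [ 4.3800e-01 -3.4000e-03  6.6385e+00] 55.3 [ 4.3200e-01 -5.0000e-03  5.0917e+00] 223.9
[0.442, -0.003] [ 4.379e-01 -3.500e-03  5.974e+00] 31.9 [ 4.3340e-01 -4.2000e-03  5.0218e+00] 178.0
```

Call:
play_rows:
  commands: "0 0 -5 0 0 0 0.2; 0 0 -5 0 0 0 0.2; 0 0 -5 0 0 0 0.2; 0 0 0 -22 -29 0 0.2; 0 0 0 -22 -29 0 0.2"
  grip_force: 40

```text
t: 0.52
tool_pos: [0.235, 0.5335, 0.2133]
tool_rot: [[-0.999, 0.052, -0.0], [0.052, 0.999, -0.0], [0.0, -0.0, -1.0]]
wrist_force: [1.1, -0.7, -0.2]
width: 0.802
gripper_force: 0.0
```

Call:
play_rows:
  commands: "0 0 0 -22 -29 0 0.2; 0 0 0 -22 -29 0 0.2; 0 0 0 -22 -29 0 0.2; 0 0 0 -22 -29 0 0.2; 0 0 0 -22 -29 0 0.2"

```text
t: 0.93
tool_pos: [0.3378, 0.3811, 0.2138]
tool_rot: [[-0.999, 0.055, -0.0], [0.055, 0.999, -0.0], [0.0, -0.0, -1.0]]
wrist_force: [1.5, 0.3, -0.6]
width: 0.802
gripper_force: 0.0
```

Call:
play_rows:
  commands: "0 0 0 -22 -29 0 0.2; 0 0 0 -22 -29 0 0.2; 0 0 0 -22 -29 0 0.2; 0 0 0 -22 -29 0 0.2; 0 0 0 -22 -29 0 0.2"

```text
t: 1.35
tool_pos: [0.4397, 0.2302, 0.2138]
tool_rot: [[-0.998, 0.055, -0.0], [0.055, 0.998, -0.0], [0.0, -0.0, -1.0]]
wrist_force: [0.6, 1.4, -0.3]
width: 0.798
gripper_force: 0.0
```

Call:
play_rows:
  commands: "0 0 0 -22 -29 0 0.2; 0 0 0 -22 -29 0 0.2; 0 0 0 -22 -29 0 0.2; 0 0 0 -22 -29 0 0.2; 0 0 0 -22 -29 0 0.2"

```text
t: 1.77
tool_pos: [0.5416, 0.0793, 0.2137]
tool_rot: [[-0.998, 0.055, -0.0], [0.055, 0.998, 0.0], [0.0, -0.0, -1.0]]
wrist_force: [0.8, 1.2, -0.4]
width: 0.804
gripper_force: 0.0
```

```bash
cat >> h.py <<'E'
def plan(x,y,z,yaw,stepmm=36):
    """print rz (deg, tool) and the shift in tool axes (mm) after that turn; yaw = pack yaw in deg, tool y at 90+yaw"""
    o=get_obs();R=o["tool_rot"];a=np.degrees(np.arctan2(R[1,1],R[0,1]));d=(90+yaw-a+180)%360-180
    if abs(d)>90:d-=np.sign(d)*180
    b=np.radians(a+d);ty=np.array([np.cos(b),np.sin(b),0]);tx=np.array([-np.sin(b)*-1*-1,np.cos(b),0])
    D=np.array([x,y,z])*1000-o["tool_pos"]*1000
    s=np.array([D@tx,D@ty,-D[2]]);n=int(np.ceil(np.linalg.norm(s[:2])/stepmm)) or 1
    print("rz",round(-d,1),"shift",s.round(1),"n",n,"per row",(s[:2]/n).round(2), "zrows",round(s[2]/stepmm,2),"q6",o["qpos"][5].round(0))
E
python3 - <<'E'
from h import *
st();plan(.565,.050,.009,-3)
im=get_image("top");cv2.imwrite("pics/top1.png",im)
E
```

```text
t 1.77 p [541.6  79.3 213.7] rot [[-0.998, 0.055, -0.0], [0.055, 0.998, 0.0], [0.0, -0.0, -1.0]] F [ 0.85  1.15 -0.43] T [ 0.0243 -0.0065  0.0191] w 73.1 0.0
rz -0.2 shift [-24.9 -28.  204.7] n 2 per row [-12.47 -14.02] zrows 5.69 q6 -85.0
```

View pics/top1.png

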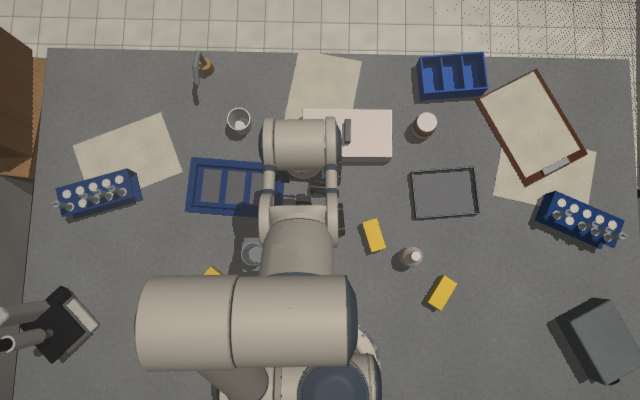

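Call:
play_rows:
  commands: "0 0 0 -12.5 -14 0 0.2; 0 0 0 -12.5 -14 0 0.2; 0 0 0 0 0 35 0.2; 0 0 0 0 0 35 0.2; 0 0 0 0 0 35 0.2"

```text
t: 2.23
tool_pos: [0.5647, 0.0514, 0.1079]
tool_rot: [[-0.998, 0.056, 0.001], [0.056, 0.998, -0.0], [-0.001, 0.0, -1.0]]
wrist_force: [0.8, 0.1, -0.8]
width: 0.803
gripper_force: 0.0
```

Call:
play_rows:
  commands: "0 0 0 0 0 35 0.2; 0 0 0 0 0 35 0.2; 0 0 0 0 0 20 0.2; 0 0 0 0 0 9 0.2; 0 0 0 0 0 0 0.2"

```text
t: 2.65
tool_pos: [0.5632, 0.0518, 0.0081]
tool_rot: [[-0.998, 0.055, -0.003], [0.055, 0.998, 0.0], [0.003, -0.0, -1.0]]
wrist_force: [-0.6, -0.4, 0.3]
width: 0.798
gripper_force: 0.0
```

Call:
play_rows:
  commands: "0 0 0 0 0 0 0.7; 0 0 0 0 0 0 0.7; 0 0 0 0 0 0 0.7; 0 0 0 0 0 0 0.7; 0 0 0 0 0 0 0.7"
  grip_force: 40

```text
t: 3.07
tool_pos: [0.5652, 0.0517, 0.0111]
tool_rot: [[-0.998, 0.055, 0.002], [0.055, 0.998, -0.0], [-0.002, -0.0, -1.0]]
wrist_force: [-2.2, -0.2, 9.8]
width: 0.525
gripper_force: 40.0
```

```bash
python3 -c "
from h import *
st()"
```

```text
t 3.07 p [565.2  51.7  11.1] rot [[-0.998, 0.055, 0.002], [0.055, 0.998, -0.0], [-0.002, -0.0, -1.0]] F [-2.18 -0.17  9.81] T [-0.1865  0.135  -0.065 ] w 47.8 40.001206398010254
```

Call:
play_rows:
  commands: "0 0 0 0 0 -10 0.7; 0 0 0 0 0 -35 0.7; 0 0 0 0 0 -35 0.7; 0 0 0 0 0 -35 0.7; 0 0 0 0 0 -35 0.7"

```text
t: 3.48
tool_pos: [0.5638, 0.0518, 0.1624]
tool_rot: [[-0.998, 0.055, -0.0], [0.055, 0.998, -0.0], [0.0, -0.0, -1.0]]
wrist_force: [1.3, -0.0, -4.3]
width: 0.528
gripper_force: 40.0
```

Call:
play_rows:
  commands: "0 6 0 0 0 0 0.7; 0 7 0 0 0 0 0.7; 0 7 0 0 0 0 0.7; 0 6 0 0 0 0 0.7; 0 0 0 0 0 0 0.7"

```text
t: 3.9
tool_pos: [0.5652, 0.0514, 0.1585]
tool_rot: [[-0.894, 0.055, -0.445], [0.05, 0.998, 0.025], [0.446, -0.0, -0.895]]
wrist_force: [-1.1, 0.8, -4.9]
width: 0.526
gripper_force: 40.0
```

Call:
play_rows:
  commands: "0 0 0 0 0 0 0.7; 0 -6 0 0 0 0 0.7; 0 -7 0 0 0 0 0.7; 0 -7 0 0 0 0 0.7; 0 -6 0 0 0 0 0.7"

```text
t: 4.32
tool_pos: [0.5639, 0.0519, 0.1621]
tool_rot: [[-0.998, 0.055, 0.011], [0.055, 0.999, -0.0], [-0.011, 0.0, -1.0]]
wrist_force: [1.2, 0.4, -3.3]
width: 0.526
gripper_force: 40.0
```

Call:
play_rows:
  commands: "0 0 0 0 0 0 0.7; 0 0 0 0 0 0 0.7; 0 0 0 0 0 0 0.7; 0 0 0 0 0 0 0.7; 0 0 0 0 0 0 0.7"

```text
t: 4.73
tool_pos: [0.5653, 0.0517, 0.1599]
tool_rot: [[-0.998, 0.055, -0.0], [0.055, 0.998, 0.0], [0.0, 0.0, -1.0]]
wrist_force: [1.2, -0.0, -3.0]
width: 0.522
gripper_force: 40.0
```

```bash
python3 -c "
from h import *
for i in range(4):
    st();get_image('top')"
```

```text
t 4.73 p [565.3  51.7 159.9] rot [[-0.998, 0.055, -0.0], [0.055, 0.998, 0.0], [0.0, 0.0, -1.0]] F [ 1.24 -0.02 -3.  ] T [0.0052 0.0603 0.0331] w 47.5 39.99820053577423
t 4.78 p [565.2  51.7 159.7] rot [[-0.998, 0.055, -0.001], [0.055, 0.998, 0.0], [0.001, -0.0, -1.0]] F [-0.22  0.02 -2.43] T [-0.0212  0.0409 -0.0323] w 47.9 39.9982488155365
t 4.83 p [565.   51.7 159.6] rot [[-0.998, 0.055, -0.001], [0.055, 0.998, 0.0], [0.001, 0.0, -1.0]] F [ 0.93  0.15 -3.11] T [0.0096 0.0132 0.0545] w 47.3 39.99820590019226
t 4.88 p [564.9  51.7 159.6] rot [[-0.998, 0.055, -0.001], [0.055, 0.998, 0.0], [0.001, -0.0, -1.0]] F [ 0.37  1.47 -3.6 ] T [-0.0043  0.0577  0.0232] w 48.1 39.998241662979126
```

Call:
play_rows:
  commands: "0 -6 0 0 0 0 0.7; 0 -7 0 0 0 0 0.7; 0 -7 0 0 0 0 0.7; 0 -6 0 0 0 0 0.7; 0 0 0 0 0 0 0.7"

```text
t: 5.35
tool_pos: [0.5608, 0.052, 0.158]
tool_rot: [[-0.906, 0.055, 0.42], [0.049, 0.999, -0.023], [-0.421, -0.0, -0.907]]
wrist_force: [-3.2, 1.1, -5.6]
width: 0.522
gripper_force: 40.0
```

Call:
play_rows:
  commands: "0 0 0 0 0 0 0.7; 0 6 0 0 0 0 0.7; 0 7 0 0 0 0 0.7; 0 7 0 0 0 0 0.7; 0 6 0 0 0 0 0.7"

```text
t: 5.77
tool_pos: [0.5666, 0.0516, 0.1612]
tool_rot: [[-0.998, 0.055, -0.007], [0.055, 0.998, 0.001], [0.007, 0.0, -1.0]]
wrist_force: [1.5, 0.5, -4.3]
width: 0.521
gripper_force: 40.0
```

Call:
play_rows:
  commands: "0 0 0 0 0 0 0.7; 0 0 0 0 0 0 0.7; 0 0 0 0 0 0 0.7; 0 0 0 0 0 0 0.7; 0 0 0 0 0 0 0.7"

```text
t: 6.18
tool_pos: [0.5642, 0.0516, 0.1591]
tool_rot: [[-0.998, 0.055, -0.001], [0.055, 0.998, -0.001], [0.001, -0.001, -1.0]]
wrist_force: [-0.2, 0.2, -3.3]
width: 0.524
gripper_force: 40.0
```

```bash
python3 -c "
from h import *
for i in range(4):
    st();get_image('top')"
```

```text
t 6.18 p [564.2  51.6 159.1] rot [[-0.998, 0.055, -0.001], [0.055, 0.998, -0.001], [0.001, -0.001, -1.0]] F [-0.23  0.18 -3.31] T [ 0.0195 -0.0213  0.0079] w 47.7 39.99817192554474
t 6.23 p [564.2  51.6 159.2] rot [[-0.998, 0.055, -0.001], [0.055, 0.998, -0.001], [0.001, -0.001, -1.0]] F [-0.87  0.05 -3.38] T [0.001  0.0017 0.019 ] w 47.7 39.998164772987366
t 6.28 p [564.4  51.6 159.2] rot [[-0.998, 0.055, -0.001], [0.055, 0.998, -0.001], [0.001, -0.001, -1.0]] F [ 0.34 -0.76 -3.52] T [0.0302 0.033  0.0368] w 47.5 39.998202323913574
t 6.33 p [564.5  51.5 159.2] rot [[-0.998, 0.055, -0.001], [0.055, 0.998, -0.001], [0.001, -0.001, -1.0]] F [ 0.86  0.15 -4.29] T [ 0.0627 -0.0186 -0.0318] w 47.9 39.99822914600372
```

```bash
cat >> h.py <<'E'
def samp(n=14):
    a=[]
    for i in range(n):
        o=get_obs();a.append(np.r_[o["tool_rot"].T@o["ft_torque"],o["joint_torque"],o["wrist_force"]]);get_image("top")
    a=np.array(a);print("T tool",a[:,:3].mean(0).round(4),"se",(a[:,:3].std(0)/n**.5).round(4),"jt",a[:,3:9].mean(0).round(4),"se",(a[:,3:9].std(0)/n**.5).round(4),"F",a[:,9:].mean(0).round(2))
E
python3 -c "
from h import *
samp(12)"
```

```text
T tool [-0.0079  0.02   -0.0164] se [0.0063 0.0075 0.0085] jt [ 1.50000e-02 -8.26796e+01 -3.38434e+01 -3.50000e-02  8.59000e-02
 -2.00000e-04] se [0.0022 0.013  0.0103 0.0001 0.0016 0.0001] F [ 0.11 -0.04 -3.42]
```

Call:
play_rows:
  commands: "0 6 0 0 0 0 0.7; 0 7 0 0 0 0 0.7; 0 7 0 0 0 0 0.7; 0 6 0 0 0 0 0.7; 0 0 0 0 0 0 0.7"

```text
t: 7.4
tool_pos: [0.5659, 0.0511, 0.1565]
tool_rot: [[-0.893, 0.056, -0.446], [0.051, 0.998, 0.024], [0.447, -0.001, -0.894]]
wrist_force: [-0.3, -0.1, -3.9]
width: 0.527
gripper_force: 40.0
```

Call:
play_rows:
  commands: "0 0 0 0 0 0 0.7; 0 -6 0 0 0 0 0.7; 0 -7 0 0 0 0 0.7; 0 -7 0 0 0 0 0.7; 0 -6 0 0 0 0 0.7"

```text
t: 7.82
tool_pos: [0.5645, 0.0516, 0.1609]
tool_rot: [[-0.998, 0.055, 0.01], [0.055, 0.998, -0.001], [-0.01, -0.001, -1.0]]
wrist_force: [-0.2, -0.3, -2.9]
width: 0.525
gripper_force: 40.0
```

Call:
play_rows:
  commands: "0 0 0 0 0 0 0.7; 0 0 0 0 0 0 0.7; 0 0 0 0 0 0 0.7; 0 0 0 0 0 0 0.7; 0 0 0 0 0 0 0.7"

```text
t: 8.23
tool_pos: [0.5658, 0.0514, 0.1589]
tool_rot: [[-0.998, 0.056, -0.001], [0.056, 0.998, -0.001], [0.001, -0.001, -1.0]]
wrist_force: [-0.1, -0.5, -3.9]
width: 0.524
gripper_force: 40.0
```

Call:
play_rows:
  commands: "0 0 0 0 0 0 0.7; 0 0 0 0 0 0 0.7; 0 0 0 0 0 0 0.7; 0 0 0 0 0 0 0.7; 0 0 0 0 0 0 0.7"

```text
t: 8.65
tool_pos: [0.5649, 0.0515, 0.1589]
tool_rot: [[-0.998, 0.056, -0.001], [0.056, 0.998, -0.001], [0.001, -0.001, -1.0]]
wrist_force: [-0.4, 0.1, -3.8]
width: 0.525
gripper_force: 40.0
```

```bash
python3 -c "
from h import *
samp(12);st()"
```

```text
T tool [-0.0072  0.0133 -0.0186] se [0.0079 0.005  0.0037] jt [-7.30000e-03 -8.25577e+01 -3.38916e+01 -3.57000e-02  9.27000e-02
  1.00000e-04] se [0.0024 0.0144 0.003  0.0001 0.0004 0.    ] F [-0.07 -0.11 -3.29]
t 9.25 p [564.9  51.5 159. ] rot [[-0.998, 0.056, -0.001], [0.056, 0.998, -0.001], [0.001, -0.001, -1.0]] F [-0.74  0.37 -3.07] T [ 0.0815  0.0008 -0.0165] w 47.5 39.9982488155365
```

Call:
play_rows:
  commands: "0 -7 0 0 0 0 0.7; 0 -7 0 0 0 0 0.7; 0 -7 0 0 0 0 0.7; 0 -7 0 0 0 0 0.7; 0 0 0 0 0 0 0.7"

```text
t: 9.67
tool_pos: [0.5615, 0.0513, 0.1568]
tool_rot: [[-0.901, 0.056, 0.431], [0.049, 0.998, -0.026], [-0.432, -0.002, -0.902]]
wrist_force: [-2.3, 0.3, -5.3]
width: 0.525
gripper_force: 40.0
```

Call:
play_rows:
  commands: "0 0 0 0 0 0 0.7; 0 0 0 0 0 0 0.7; 0 0 0 0 0 0 0.7; 0 0 0 0 0 0 0.7; 0 0 0 0 0 0 0.7"

```text
t: 10.08
tool_pos: [0.5663, 0.0508, 0.1581]
tool_rot: [[-0.902, 0.057, 0.429], [0.05, 0.998, -0.026], [-0.429, -0.002, -0.903]]
wrist_force: [-0.2, 0.3, -3.5]
width: 0.523
gripper_force: 40.0
```

Call:
play_rows:
  commands: "0 7 0 0 0 0 0.7; 0 7 0 0 0 0 0.7; 0 7 0 0 0 0 0.7; 0 7 0 0 0 0 0.7; 0 0 0 0 0 0 0.7"

```text
t: 10.5
tool_pos: [0.5685, 0.05, 0.1577]
tool_rot: [[-0.998, 0.058, -0.011], [0.058, 0.998, -0.003], [0.011, -0.003, -1.0]]
wrist_force: [-0.7, -0.8, -3.9]
width: 0.523
gripper_force: 40.0
```

Call:
play_rows:
  commands: "0 0 0 0 0 0 0.7; 0 0 0 0 0 0 0.7; 0 0 0 0 0 0 0.7; 0 0 0 0 0 0 0.7; 0 0 0 0 0 0 0.7"

```text
t: 10.92
tool_pos: [0.5653, 0.0505, 0.1571]
tool_rot: [[-0.998, 0.057, -0.003], [0.057, 0.998, -0.003], [0.003, -0.003, -1.0]]
wrist_force: [0.4, 0.1, -2.8]
width: 0.523
gripper_force: 40.0
```

Call:
play_rows:
  commands: "0 0 0 0 0 0 0.7; 0 0 0 0 0 0 0.7; 0 0 0 0 0 0 0.7; 0 0 0 0 0 0 0.7; 0 0 0 0 0 0 0.7"

```text
t: 11.33
tool_pos: [0.5659, 0.0504, 0.157]
tool_rot: [[-0.998, 0.058, -0.004], [0.058, 0.998, -0.003], [0.003, -0.003, -1.0]]
wrist_force: [0.4, 0.6, -3.6]
width: 0.524
gripper_force: 40.0
```

```bash
python3 -c "
from h import *
samp(8);st()
c=np.array([.5328,.3105]);a=np.radians(-3.2)
for k in(-76,0,76): print(k,c+np.array([-np.sin(a),np.cos(a)])*k/1000)
plan(*(c+np.array([-np.sin(a),np.cos(a)])*.076),.16,-3.2)
plan(*(c),.16,-3.2)
"
```

```text
T tool [-0.0135 -0.0067 -0.0015] se [0.0124 0.0058 0.0095] jt [ 6.5000e-03 -8.3013e+01 -3.3776e+01 -5.5200e-02  1.0930e-01  1.0000e-04] se [0.002  0.0116 0.0028 0.0001 0.0007 0.    ] F [ 0.16 -0.11 -3.29]
t 11.73 p [565.9  50.4 157. ] rot [[-0.998, 0.058, -0.004], [0.058, 0.998, -0.003], [0.004, -0.003, -1.0]] F [ 0.56  0.15 -3.56] T [ 0.0574  0.0138 -0.0209] w 47.5 39.99817371368408
-76 [0.52855757 0.2346185 ]
0 [0.5328 0.3105]
76 [0.53704243 0.3863815 ]
rz -0.1 shift [ 47.5 333.8  -3. ] n 10 per row [ 4.75 33.38] zrows -0.08 q6 -87.0
rz -0.1 shift [ 47.5 257.8  -3. ] n 8 per row [ 5.94 32.23] zrows -0.08 q6 -87.0
```

Call:
play_rows:
  commands: "0 0 0 4.75 33.4 0 0.7; 0 0 0 4.75 33.4 0 0.7; 0 0 0 4.75 33.4 0 0.7; 0 0 0 4.75 33.4 0 0.7; 0 0 0 4.75 33.4 0 0.7"

```text
t: 12.15
tool_pos: [0.5515, 0.22, 0.1565]
tool_rot: [[-0.998, 0.058, -0.004], [0.058, 0.998, -0.003], [0.003, -0.003, -1.0]]
wrist_force: [0.9, -0.2, -2.6]
width: 0.524
gripper_force: 40.0
```

Call:
play_rows:
  commands: "0 0 0 4.75 33.4 0 0.7; 0 0 0 4.75 33.4 0 0.7; 0 0 0 4.75 33.4 0 0.7; 0 0 0 4.75 33.4 0 0.7; 0 0 0 4.75 33.4 0 0.7"

```text
t: 12.57
tool_pos: [0.5372, 0.3883, 0.1559]
tool_rot: [[-0.998, 0.057, -0.004], [0.057, 0.998, -0.003], [0.004, -0.004, -1.0]]
wrist_force: [1.4, -1.1, -3.4]
width: 0.526
gripper_force: 40.0
```

Call:
play_rows:
  commands: "0 0 0 0 0 30 0.7; 0 0 0 0 0 30 0.7; 0 0 0 0 0 20 0.7; 0 0 0 0 0 0 0.7; 0 0 0 0 0 0 0.7"

```text
t: 12.98
tool_pos: [0.537, 0.3861, 0.0755]
tool_rot: [[-0.998, 0.058, -0.005], [0.058, 0.998, -0.004], [0.005, -0.005, -1.0]]
wrist_force: [0.1, -0.4, -3.1]
width: 0.524
gripper_force: 40.0
```

```bash
python3 -c "
from h import *
st();plan(.537,.3864,.020,-3.2)
cv2.imwrite('pics/s2.png',crop(get_image('scene'),(340,130),(200,150),4))"
```

```text
t 12.98 p [537.  386.1  75.5] rot [[-0.998, 0.058, -0.005], [0.058, 0.998, -0.004], [0.005, -0.005, -1.0]] F [ 0.13 -0.41 -3.07] T [ 0.0131  0.0531 -0.0108] w 47.7 39.99825417995453
rz -0.1 shift [ 0.   0.3 55.5] n 1 per row [0.01 0.31] zrows 1.54 q6 -56.0
```

View pics/s2.png

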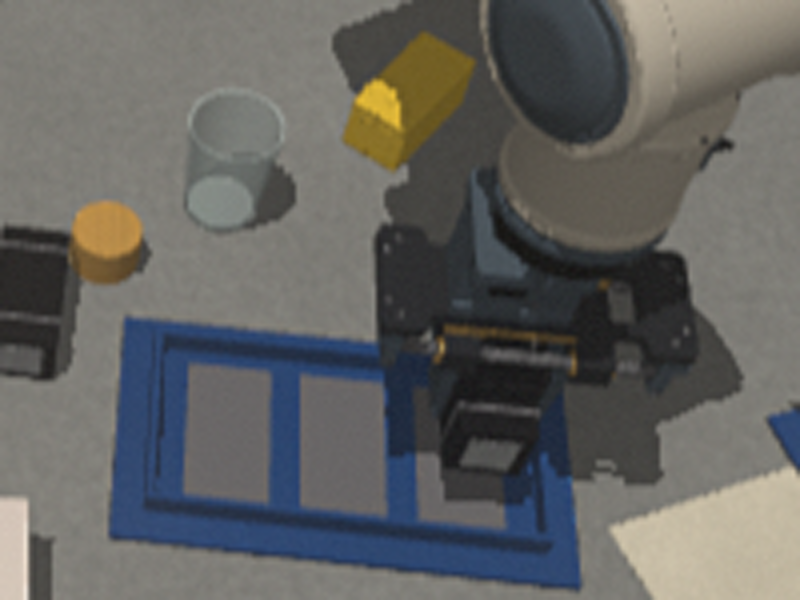

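Call:
play_rows:
  commands: "0 0 0 0 0 25 0.7; 0 0 0 0 0 20 0.7; 0 0 0 0 0 9 0.7; 0 0 0 0 0 0 0.7; 0 0 0 0 0 0 0.7"

```text
t: 13.45
tool_pos: [0.5379, 0.3865, 0.0233]
tool_rot: [[-0.998, 0.058, -0.003], [0.058, 0.998, -0.003], [0.002, -0.003, -1.0]]
wrist_force: [1.2, -0.1, -2.6]
width: 0.525
gripper_force: 40.0
```

Call:
play_rows:
  commands: "0 0 0 0 0 0 0.37; 0 0 0 0 0 0 0.37; 0 0 0 0 0 0 0.37; 0 0 0 0 0 0 0.37; 0 0 0 0 0 0 0.37"

```text
t: 13.87
tool_pos: [0.5375, 0.3863, 0.0225]
tool_rot: [[-0.998, 0.058, -0.003], [0.058, 0.998, -0.003], [0.003, -0.003, -1.0]]
wrist_force: [0.5, -0.9, 0.2]
width: 0.628
gripper_force: 0.0
```

Call:
play_rows:
  commands: "0 0 0 0 0 -12 0.37; 0 0 0 0 0 -30 0.37; 0 0 0 0 0 -35 0.37; 0 0 0 0 0 -35 0.37; 0 0 0 0 0 -35 0.3"

```text
t: 14.28
tool_pos: [0.5375, 0.3865, 0.1716]
tool_rot: [[-0.998, 0.058, -0.003], [0.058, 0.998, -0.003], [0.003, -0.003, -1.0]]
wrist_force: [0.8, 0.1, -0.6]
width: 0.674
gripper_force: 0.0
```

```bash
python3 -c "
from h import *
st();plan(.4425,.0993,.009,-5)
S=get_image('scene');T=get_image('top');cv2.imwrite('pics/s3.png',S);cv2.imwrite('pics/t3.png',T)
print(fitpack(S,'scene',[.44,.099],55),fitpack(S,'scene',[.434,-.004],55))
print(fitpack(T,'top',[.44,.099],64),fitpack(T,'top',[.438,-.004],64),fitpack(S,'scene',[.537,.386],55,.008))
"
```

```text
t 14.28 p [537.5 386.5 171.6] rot [[-0.998, 0.058, -0.003], [0.058, 0.998, -0.003], [0.003, -0.003, -1.0]] F [ 0.8   0.1  -0.59] T [-0.008  -0.0641 -0.0212] w 61.4 0.0
rz 1.7 shift [  69.6 -294.4  162.6] n 9 per row [  7.73 -32.71] zrows 4.52 q6 -56.0
(array([ 0.4396144 ,  0.09852062, -4.29985767]), np.float64(173.10196078431372)) (array([ 0.43334026, -0.00372823,  3.70681492]), np.float64(189.57254901960783))
(array([ 0.4424661 ,  0.09941349, -4.99615048]), np.float64(28.733333333333334)) (array([ 4.37416612e-01, -3.40097452e-03,  5.73774979e+00]), np.float64(31.88627450980392)) (array([ 0.53591132,  0.38490116, -5.47053121]), np.float64(162.0))
```

Call:
play_rows:
  commands: "0 0 1.7 0 0 0 0.25; 0 0 0 7.75 -32.7 0 0.25; 0 0 0 7.75 -32.7 0 0.25; 0 0 0 7.75 -32.7 0 0.25; 0 0 0 7.75 -32.7 0 0.25"

```text
t: 14.8
tool_pos: [0.4946, 0.2579, 0.17]
tool_rot: [[-0.996, 0.087, -0.003], [0.087, 0.996, -0.003], [0.003, -0.003, -1.0]]
wrist_force: [0.6, -1.2, 0.2]
width: 0.753
gripper_force: 0.0
```

Call:
play_rows:
  commands: "0 0 0 7.75 -32.7 0 0.25; 0 0 0 7.75 -32.7 0 0.25; 0 0 0 7.75 -32.7 0 0.25; 0 0 0 7.75 -32.7 0 0.25; 0 0 0 7.75 -32.7 0 0.25"

```text
t: 15.22
tool_pos: [0.4418, 0.0983, 0.1708]
tool_rot: [[-0.996, 0.087, -0.003], [0.087, 0.996, -0.003], [0.003, -0.003, -1.0]]
wrist_force: [0.9, -0.1, -0.0]
width: 0.752
gripper_force: 0.0
```

Call:
play_rows:
  commands: "0 0 0 0 0 30 0.25; 0 0 0 0 0 35 0.25; 0 0 0 0 0 25 0.25; 0 0 0 0 0 0 0.25; 0 0 0 0 0 0 0.25"

```text
t: 15.63
tool_pos: [0.4417, 0.0992, 0.0803]
tool_rot: [[-0.996, 0.087, -0.006], [0.087, 0.996, -0.003], [0.006, -0.004, -1.0]]
wrist_force: [0.8, -0.1, 0.7]
width: 0.754
gripper_force: 0.0
```

```bash
python3 -c "
from h import *
st();plan(.4425,.0993,.010,-5)"
```

```text
t 15.63 p [441.7  99.2  80.3] rot [[-0.996, 0.087, -0.006], [0.087, 0.996, -0.003], [0.006, -0.004, -1.0]] F [ 0.77 -0.15  0.71] T [0.0201 0.0066 0.0332] w 68.6 0.0
rz -0.0 shift [-0.8  0.2 70.3] n 1 per row [-0.82  0.17] zrows 1.95 q6 -80.0
```

Call:
play_rows:
  commands: "0 0 0 0 0 30 0.25; 0 0 0 0 0 25 0.25; 0 0 0 0 0 14 0.25; 0 0 0 0 0 0 0.25; 0 0 0 0 0 0 0.25"

```text
t: 16.05
tool_pos: [0.4427, 0.0993, 0.0125]
tool_rot: [[-0.996, 0.087, -0.003], [0.087, 0.996, -0.003], [0.003, -0.003, -1.0]]
wrist_force: [0.6, 0.0, 0.0]
width: 0.754
gripper_force: 0.0
```

Call:
play_rows:
  commands: "0 0 0 0 0 0 0.7; 0 0 0 0 0 0 0.7; 0 0 0 0 0 0 0.7; 0 0 0 0 0 0 0.7; 0 0 0 0 0 0 0.7"
  grip_force: 40

```text
t: 16.47
tool_pos: [0.4428, 0.0992, 0.0123]
tool_rot: [[-0.996, 0.087, -0.002], [0.087, 0.996, -0.003], [0.001, -0.003, -1.0]]
wrist_force: [-1.3, 1.5, 15.8]
width: 0.523
gripper_force: 40.0
```

Call:
play_rows:
  commands: "0 0 0 0 0 -10 0.7; 0 0 0 0 0 -35 0.7; 0 0 0 0 0 -35 0.7; 0 0 0 0 0 -35 0.7; 0 0 0 0 0 -35 0.7"

```text
t: 16.88
tool_pos: [0.4418, 0.0995, 0.1633]
tool_rot: [[-0.996, 0.087, -0.004], [0.087, 0.996, -0.003], [0.004, -0.004, -1.0]]
wrist_force: [0.9, 0.9, -4.9]
width: 0.526
gripper_force: 40.0
```

Call:
play_rows:
  commands: "0 7 0 0 0 0 0.7; 0 7 0 0 0 0 0.7; 0 7 0 0 0 0 0.7; 0 7 0 0 0 0 0.7; 0 0 0 0 0 0 0.7"

```text
t: 17.3
tool_pos: [0.444, 0.099, 0.1597]
tool_rot: [[-0.873, 0.088, -0.479], [0.079, 0.996, 0.039], [0.481, -0.004, -0.877]]
wrist_force: [-2.3, -0.6, -5.2]
width: 0.524
gripper_force: 40.0
```

Call:
play_rows:
  commands: "0 0 0 0 0 0 0.7; 0 0 0 0 0 0 0.7; 0 0 0 0 0 0 0.7; 0 0 0 0 0 0 0.7; 0 0 0 0 0 0 0.7"

```text
t: 17.72
tool_pos: [0.4422, 0.0997, 0.162]
tool_rot: [[-0.879, 0.087, -0.469], [0.078, 0.996, 0.038], [0.471, -0.003, -0.882]]
wrist_force: [-0.3, 0.5, -4.3]
width: 0.525
gripper_force: 40.0
```

Call:
play_rows:
  commands: "0 -7 0 0 0 0 0.7; 0 -7 0 0 0 0 0.7; 0 -7 0 0 0 0 0.7; 0 -7 0 0 0 0 0.7; 0 0 0 0 0 0 0.7"

```text
t: 18.13
tool_pos: [0.4384, 0.0998, 0.1618]
tool_rot: [[-0.996, 0.086, 0.003], [0.086, 0.996, -0.004], [-0.003, -0.003, -1.0]]
wrist_force: [-0.5, 0.4, -4.8]
width: 0.525
gripper_force: 40.0
```

Call:
play_rows:
  commands: "0 0 0 0 0 0 0.7; 0 0 0 0 0 0 0.7; 0 0 0 0 0 0 0.7; 0 0 0 0 0 0 0.7; 0 0 0 0 0 0 0.7"

```text
t: 18.55
tool_pos: [0.4432, 0.0994, 0.161]
tool_rot: [[-0.996, 0.088, -0.005], [0.088, 0.996, -0.003], [0.004, -0.004, -1.0]]
wrist_force: [-0.0, -0.6, -4.0]
width: 0.525
gripper_force: 40.0
```

Call:
play_rows:
  commands: "0 0 0 0 0 0 0.7; 0 0 0 0 0 0 0.7; 0 0 0 0 0 0 0.7; 0 0 0 0 0 0 0.7; 0 0 0 0 0 0 0.7"

```text
t: 18.97
tool_pos: [0.4425, 0.0995, 0.1613]
tool_rot: [[-0.996, 0.087, -0.004], [0.087, 0.996, -0.003], [0.003, -0.004, -1.0]]
wrist_force: [-0.6, 0.3, -3.2]
width: 0.524
gripper_force: 40.0
```

```bash
python3 -c "
from h import *
samp(10);st()"
```

```text
T tool [-0.0255 -0.0031  0.0042] se [0.0115 0.0056 0.0088] jt [-1.11000e-02 -6.45234e+01 -3.00740e+01 -3.95000e-02  1.21700e-01
 -9.00000e-04] se [0.0032 0.0134 0.0024 0.0001 0.0005 0.0001] F [-0.26 -0.04 -3.72]
t 19.47 p [442.6  99.5 161.3] rot [[-0.996, 0.087, -0.004], [0.087, 0.996, -0.003], [0.003, -0.004, -1.0]] F [ 0.53 -0.22 -3.37] T [0.0355 0.0061 0.0133] w 47.8 39.97631907463074
```

Call:
play_rows:
  commands: "0 -7 0 0 0 0 0.7; 0 -7 0 0 0 0 0.7; 0 -7 0 0 0 0 0.7; 0 -7 0 0 0 0 0.7; 0 0 0 0 0 0 0.7"

```text
t: 19.88
tool_pos: [0.4403, 0.0946, 0.1598]
tool_rot: [[-0.904, 0.096, 0.418], [0.08, 0.995, -0.055], [-0.421, -0.016, -0.907]]
wrist_force: [-1.1, -0.1, -4.8]
width: 0.53
gripper_force: 40.0
```

Call:
play_rows:
  commands: "0 0 0 0 0 0 0.7; 0 0 0 0 0 0 0.7; 0 0 0 0 0 0 0.7; 0 0 0 0 0 0 0.7; 0 0 0 0 0 0 0.7"

```text
t: 20.3
tool_pos: [0.4446, 0.0949, 0.1609]
tool_rot: [[-0.904, 0.096, 0.417], [0.081, 0.995, -0.054], [-0.42, -0.015, -0.907]]
wrist_force: [-1.0, 0.3, -3.4]
width: 0.522
gripper_force: 40.0
```

Call:
play_rows:
  commands: "0 7 0 0 0 0 0.7; 0 7 0 0 0 0 0.7; 0 7 0 0 0 0 0.7; 0 7 0 0 0 0 0.7; 0 0 0 0 0 0 0.7"

```text
t: 20.72
tool_pos: [0.4476, 0.0932, 0.161]
tool_rot: [[-0.994, 0.099, -0.039], [0.1, 0.995, -0.014], [0.037, -0.018, -0.999]]
wrist_force: [0.4, -0.7, -3.7]
width: 0.524
gripper_force: 40.0
```

Call:
play_rows:
  commands: "0 0 0 0 0 0 0.7; 0 0 0 0 0 0 0.7; 0 0 0 0 0 0 0.7; 0 0 0 0 0 0 0.7; 0 0 0 0 0 0 0.7"

```text
t: 21.13
tool_pos: [0.4435, 0.0935, 0.1604]
tool_rot: [[-0.995, 0.098, -0.032], [0.098, 0.995, -0.016], [0.031, -0.019, -0.999]]
wrist_force: [0.0, 0.3, -4.4]
width: 0.523
gripper_force: 40.0
```

Call:
play_rows:
  commands: "0 0 0 0 0 0 0.7; 0 0 0 0 0 0 0.7; 0 0 0 0 0 0 0.7; 0 0 0 0 0 0 0.7; 0 0 0 0 0 0 0.7"

```text
t: 21.55
tool_pos: [0.4442, 0.0933, 0.1603]
tool_rot: [[-0.995, 0.098, -0.033], [0.099, 0.995, -0.016], [0.031, -0.019, -0.999]]
wrist_force: [-0.8, -0.4, -3.2]
width: 0.527
gripper_force: 40.0
```

```bash
python3 -c "
from h import *
samp(10);st()"
```

```text
T tool [-0.0531 -0.0381 -0.008 ] se [0.0085 0.0082 0.0129] jt [ 1.33000e-02 -6.62395e+01 -3.00553e+01 -1.17000e-01  3.88600e-01
 -5.00000e-04] se [0.0048 0.0102 0.0028 0.0001 0.0005 0.0001] F [-0.   -0.03 -3.77]
t 22.05 p [444.2  93.3 160.3] rot [[-0.995, 0.098, -0.033], [0.099, 0.995, -0.016], [0.031, -0.019, -0.999]] F [-0.06  0.34 -3.45] T [ 0.0397  0.0147 -0.0002] w 48.0 39.97621536254883
```

Call:
play_rows:
  commands: "-1.1 -1.8 -0.6 0 0 0 0.7; 0 0 0 0 0 0 0.7; 0 0 0 0 0 0 0.7; 0 0 0 0 0 0 0.7; 0 0 0 0 0 0 0.7"

```text
t: 22.47
tool_pos: [0.4444, 0.0933, 0.1603]
tool_rot: [[-0.996, 0.088, -0.0], [0.088, 0.996, -0.0], [0.0, -0.0, -1.0]]
wrist_force: [-0.3, 0.8, -4.0]
width: 0.525
gripper_force: 40.0
```

Call:
play_rows:
  commands: "0 0 0 -2 6 0 0.7; 0 0 0 0 0 0 0.7; 0 0 0 0 0 0 0.7; 0 0 0 0 0 0 0.7; 0 0 0 0 0 0 0.7"

```text
t: 22.88
tool_pos: [0.4466, 0.0991, 0.1602]
tool_rot: [[-0.996, 0.088, -0.0], [0.088, 0.996, -0.0], [0.0, -0.0, -1.0]]
wrist_force: [0.4, -0.2, -4.3]
width: 0.52
gripper_force: 40.0
```

Call:
play_rows:
  commands: "0 0 0 0 0 0 0.7; 0 0 0 0 0 0 0.7; 0 0 0 0 0 0 0.7; 0 0 0 0 0 0 0.7; 0 0 0 0 0 0 0.7"

```text
t: 23.3
tool_pos: [0.4467, 0.0991, 0.1603]
tool_rot: [[-0.996, 0.088, 0.0], [0.088, 0.996, -0.0], [-0.0, -0.0, -1.0]]
wrist_force: [-0.8, -0.7, -4.3]
width: 0.522
gripper_force: 40.0
```

```bash
python3 -c "
from h import *
samp(10);st()"
```

```text
T tool [-0.0189  0.0048 -0.0004] se [0.0067 0.005  0.0083] jt [-5.60000e-03 -6.50544e+01 -3.00826e+01 -1.86000e-02  8.56000e-02
 -5.00000e-04] se [0.0008 0.0007 0.0004 0.0001 0.0001 0.    ] F [-0.4   0.22 -4.22]
t 23.8 p [446.7  99.1 160.3] rot [[-0.996, 0.088, -0.0], [0.088, 0.996, -0.0], [0.0, -0.0, -1.0]] F [-0.19  0.21 -3.87] T [-0.0338 -0.0153 -0.0298] w 47.7 39.97630476951599
```

```bash
python3 -c "
from h import *
plan(.5328,.3105,.16,-3.2)"
```

```text
rz -1.9 shift [-74.1 215.9   0.3] n 7 per row [-10.59  30.84] zrows 0.01 q6 -80.0
```

Call:
play_rows:
  commands: "0 0 -1.9 0 0 0 0.7; 0 0 0 -10.6 30.8 0 0.7; 0 0 0 -10.6 30.8 0 0.7; 0 0 0 -10.6 30.8 0 0.7; 0 0 0 -10.6 30.8 0 0.7"

```text
t: 24.22
tool_pos: [0.4962, 0.2212, 0.1603]
tool_rot: [[-0.998, 0.056, 0.0], [0.056, 0.998, -0.0], [-0.0, -0.0, -1.0]]
wrist_force: [0.2, 0.1, -4.0]
width: 0.527
gripper_force: 40.0
```

Call:
play_rows:
  commands: "0 0 0 -10.6 30.8 0 0.7; 0 0 0 -10.6 30.8 0 0.7; 0 0 0 -10.6 30.8 0 0.7; 0 0 0 0 0 0 0.7; 0 0 0 0 0 30 0.7"

```text
t: 24.63
tool_pos: [0.536, 0.3134, 0.1341]
tool_rot: [[-0.999, 0.053, 0.008], [0.053, 0.999, 0.004], [-0.008, 0.004, -1.0]]
wrist_force: [2.2, 0.5, -3.2]
width: 0.523
gripper_force: 40.0
```

Call:
play_rows:
  commands: "0 0 0 0 0 30 0.7; 0 0 0 0 0 25 0.7; 0 0 0 0 0 0 0.7; 0 0 0 0 0 0 0.7; 0 0 0 0 0 0 0.7"

```text
t: 25.05
tool_pos: [0.5334, 0.3105, 0.0766]
tool_rot: [[-0.998, 0.055, 0.001], [0.055, 0.998, 0.001], [-0.001, 0.001, -1.0]]
wrist_force: [0.3, 0.2, -4.2]
width: 0.523
gripper_force: 40.0
```

```bash
python3 -c "
from h import *
st();plan(.5328,.3105,.021,-3.2)
S=get_image('scene');cv2.imwrite('pics/s4.png',crop(S,(340,130),(200,150),4))
S[:]=S;print(fitpack(S,'scene',[.434,-.004],55),fitpack(S,'scene',[.537,.386],55,.008))"
```

```text
t 25.05 p [533.4 310.5  76.6] rot [[-0.998, 0.055, 0.001], [0.055, 0.998, 0.001], [-0.001, 0.001, -1.0]] F [ 0.32  0.22 -4.2 ] T [0.0525 0.0476 0.0162] w 47.6 39.97639060020447
rz 0.0 shift [ 0.6 -0.1 55.6] n 1 per row [ 0.64 -0.08] zrows 1.54 q6 -62.0
(array([ 4.34542288e-01, -4.06238194e-03,  5.13758169e+00]), np.float64(165.24313725490197)) (array([ 0.53790513,  0.38403943, -2.45331429]), np.float64(548.9058823529411))
```

View pics/s4.png

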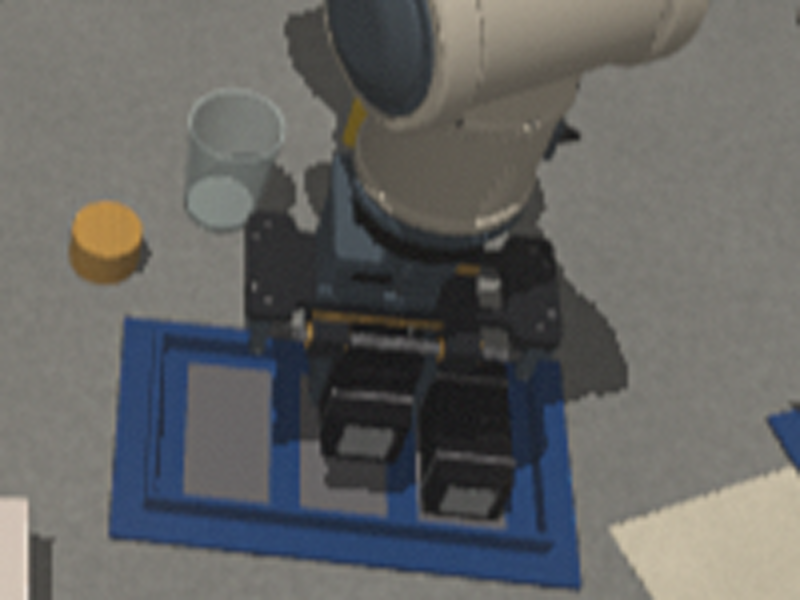

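Pack one sits in the right bay; the second hangs over the middle bay. Lower and release, then go to the third.

Call:
play_rows:
  commands: "0 0 0 0 0 25 0.7; 0 0 0 0 0 20 0.7; 0 0 0 0 0 9 0.7; 0 0 0 0 0 0 0.7; 0 0 0 0 0 0 0.7"

```text
t: 25.52
tool_pos: [0.5332, 0.3105, 0.0223]
tool_rot: [[-0.998, 0.055, 0.001], [0.055, 0.998, 0.0], [-0.001, 0.0, -1.0]]
wrist_force: [-0.8, -0.0, -3.8]
width: 0.527
gripper_force: 40.0
```

Call:
play_rows:
  commands: "0 0 0 0 0 0 0.37; 0 0 0 0 0 0 0.37; 0 0 0 0 0 0 0.37; 0 0 0 0 0 0 0.37; 0 0 0 0 0 0 0.37"

```text
t: 25.93
tool_pos: [0.5329, 0.3103, 0.0217]
tool_rot: [[-0.998, 0.055, 0.001], [0.055, 0.998, 0.0], [-0.001, 0.0, -1.0]]
wrist_force: [-0.1, 1.5, -0.7]
width: 0.628
gripper_force: 0.0
```

Call:
play_rows:
  commands: "0 0 0 0 0 -12 0.37; 0 0 0 0 0 -30 0.37; 0 0 0 0 0 -35 0.37; 0 0 0 0 0 -35 0.37; 0 0 0 0 0 -35 0.3"

```text
t: 26.35
tool_pos: [0.5323, 0.3101, 0.1708]
tool_rot: [[-0.998, 0.055, -0.0], [0.055, 0.998, -0.0], [-0.0, -0.0, -1.0]]
wrist_force: [0.3, 0.8, -0.0]
width: 0.673
gripper_force: 0.0
```

```bash
python3 -c "
from h import *
st();plan(.4375,-.0035,.010,6)
T=get_image('top');cv2.imwrite('pics/t5.png',T)
print(fitpack(T,'top',[.438,-.004],64))"
```

```text
t 26.35 p [532.3 310.1 170.8] rot [[-0.998, 0.055, -0.0], [0.055, 0.998, -0.0], [-0.0, -0.0, -1.0]] F [ 0.27  0.81 -0.03] T [ 0.0147 -0.0108 -0.0116] w 61.2 0.0
rz -9.2 shift [ 127.1 -302.   160.8] n 10 per row [ 12.71 -30.2 ] zrows 4.47 q6 -62.0
(array([ 4.37416612e-01, -3.40097452e-03,  5.73774979e+00]), np.float64(31.88627450980392))
```

Call:
play_rows:
  commands: "0 0 -4.6 0 0 0 0.27; 0 0 -4.6 0 0 0 0.27; 0 0 0 12.7 -30.2 0 0.27; 0 0 0 12.7 -30.2 0 0.27; 0 0 0 12.7 -30.2 0 0.27"

```text
t: 26.82
tool_pos: [0.5037, 0.2154, 0.1688]
tool_rot: [[-0.994, -0.106, 0.0], [-0.106, 0.994, 0.0], [-0.0, -0.0, -1.0]]
wrist_force: [0.7, -0.8, -1.2]
width: 0.731
gripper_force: 0.0
```

Call:
play_rows:
  commands: "0 0 0 12.7 -30.2 0 0.27; 0 0 0 12.7 -30.2 0 0.27; 0 0 0 12.7 -30.2 0 0.27; 0 0 0 12.7 -30.2 0 0.27; 0 0 0 12.7 -30.2 0 0.27"

```text
t: 27.23
tool_pos: [0.4564, 0.058, 0.1689]
tool_rot: [[-0.994, -0.105, 0.001], [-0.105, 0.994, -0.0], [-0.001, -0.0, -1.0]]
wrist_force: [0.5, -0.9, -0.7]
width: 0.73
gripper_force: 0.0
```

Call:
play_rows:
  commands: "0 0 0 12.7 -30.2 0 0.27; 0 0 0 12.7 -30.2 0 0.27; 0 0 0 0 0 30 0.27; 0 0 0 0 0 35 0.27; 0 0 0 0 0 0 0.27"

```text
t: 27.65
tool_pos: [0.4357, -0.0037, 0.1001]
tool_rot: [[-0.995, -0.104, -0.005], [-0.104, 0.995, 0.001], [0.005, 0.001, -1.0]]
wrist_force: [-2.1, 1.0, -1.1]
width: 0.731
gripper_force: 0.0
```

```bash
python3 -c "
from h import *
st();plan(.4375,-.0035,.012,6)"
```

```text
t 27.65 p [435.7  -3.7 100.1] rot [[-0.995, -0.104, -0.005], [-0.104, 0.995, 0.001], [0.005, 0.001, -1.0]] F [-2.1   1.03 -1.07] T [0.071  0.0307 0.0558] w 66.5 0.0
rz -0.0 shift [-1.8  0.  88.1] n 1 per row [-1.79  0.01] zrows 2.45 q6 -104.0
```

Call:
play_rows:
  commands: "0 0 0 0 0 30 0.27; 0 0 0 0 0 30 0.27; 0 0 0 0 0 18 0.27; 0 0 0 0 0 9 0.27; 0 0 0 0 0 0 0.27"

```text
t: 28.07
tool_pos: [0.4379, -0.0031, 0.016]
tool_rot: [[-0.994, -0.106, -0.002], [-0.106, 0.994, 0.0], [0.002, 0.001, -1.0]]
wrist_force: [-0.8, -0.7, 0.0]
width: 0.73
gripper_force: 0.0
```

Call:
play_rows:
  commands: "0 0 0 0 0 0 0.7; 0 0 0 0 0 0 0.7; 0 0 0 0 0 0 0.7; 0 0 0 0 0 0 0.7; 0 0 0 0 0 0 0.7"
  grip_force: 40

```text
t: 28.48
tool_pos: [0.4389, -0.0034, 0.0175]
tool_rot: [[-0.994, -0.105, 0.002], [-0.105, 0.994, -0.0], [-0.002, -0.0, -1.0]]
wrist_force: [-1.4, 2.3, 13.5]
width: 0.526
gripper_force: 40.0
```

Call:
play_rows:
  commands: "0 0 0 0 0 -10 0.7; 0 0 0 0 0 -35 0.7; 0 0 0 0 0 -35 0.7; 0 0 0 0 0 -35 0.7; 0 0 0 0 0 -35 0.7"

```text
t: 28.9
tool_pos: [0.4375, -0.0033, 0.1687]
tool_rot: [[-0.994, -0.105, 0.0], [-0.105, 0.994, -0.0], [-0.0, -0.0, -1.0]]
wrist_force: [2.0, 0.2, -3.1]
width: 0.524
gripper_force: 40.0
```

Call:
play_rows:
  commands: "0 5.5 0 0 0 0 0.7; 0 5.5 0 0 0 0 0.7; 0 5.5 0 0 0 0 0.7; 0 5.5 0 0 0 0 0.7; 0 5 0 0 0 0 0.7"

```text
t: 29.32
tool_pos: [0.4387, -0.0034, 0.1675]
tool_rot: [[-0.885, -0.105, -0.454], [-0.093, 0.994, -0.049], [0.456, -0.001, -0.89]]
wrist_force: [-0.7, -0.1, -3.8]
width: 0.525
gripper_force: 40.0
```

Call:
play_rows:
  commands: "0 0 0 0 0 0 0.7; 0 0 0 0 0 0 0.7; 0 0 0 0 0 0 0.7; 0 0 0 0 0 0 0.7; 0 0 0 0 0 0 0.7"

```text
t: 29.73
tool_pos: [0.4376, -0.0035, 0.167]
tool_rot: [[-0.887, -0.105, -0.45], [-0.094, 0.994, -0.048], [0.452, -0.0, -0.892]]
wrist_force: [-0.0, -0.1, -3.5]
width: 0.525
gripper_force: 40.0
```

Call:
play_rows:
  commands: "0 -5.5 0 0 0 0 0.7; 0 -5.5 0 0 0 0 0.7; 0 -5.5 0 0 0 0 0.7; 0 -5.5 0 0 0 0 0.7; 0 -5 0 0 0 0 0.7"

```text
t: 30.15
tool_pos: [0.4377, -0.0035, 0.1673]
tool_rot: [[-0.994, -0.105, 0.007], [-0.105, 0.994, -0.0], [-0.007, -0.001, -1.0]]
wrist_force: [0.2, 0.2, -3.4]
width: 0.524
gripper_force: 40.0
```

Call:
play_rows:
  commands: "0 0 0 0 0 0 0.7; 0 0 0 0 0 0 0.7; 0 0 0 0 0 0 0.7; 0 0 0 0 0 0 0.7; 0 0 0 0 0 0 0.7"

```text
t: 30.57
tool_pos: [0.4389, -0.0034, 0.1661]
tool_rot: [[-0.994, -0.105, -0.001], [-0.105, 0.994, -0.0], [0.001, -0.0, -1.0]]
wrist_force: [-0.3, 0.7, -3.3]
width: 0.524
gripper_force: 40.0
```

Call:
play_rows:
  commands: "0 0 0 0 0 0 0.7; 0 0 0 0 0 0 0.7; 0 0 0 0 0 0 0.7; 0 0 0 0 0 0 0.7; 0 0 0 0 0 0 0.7"

```text
t: 30.98
tool_pos: [0.4381, -0.0034, 0.1662]
tool_rot: [[-0.994, -0.105, -0.0], [-0.105, 0.994, -0.0], [0.0, 0.0, -1.0]]
wrist_force: [0.2, 0.8, -2.5]
width: 0.522
gripper_force: 40.0
```

```bash
python3 -c "
from h import *
samp(10);st()"
```

```text
T tool [-0.0182  0.0411 -0.0004] se [0.0089 0.0068 0.0075] jt [ 1.01000e-02 -6.14270e+01 -3.00336e+01 -3.93000e-02  3.68000e-02
  8.00000e-04] se [0.003  0.015  0.0035 0.0001 0.0007 0.0002] F [ 0.14  0.23 -3.62]
t 31.48 p [438.1  -3.4 166.3] rot [[-0.994, -0.105, -0.0], [-0.105, 0.994, -0.0], [0.0, -0.0, -1.0]] F [-0.67 -0.01 -2.55] T [ 0.0078  0.0573 -0.0159] w 48.1 39.99914824962616
```

Call:
play_rows:
  commands: "0 -5.5 0 0 0 0 0.7; 0 -5.5 0 0 0 0 0.7; 0 -5.5 0 0 0 0 0.7; 0 -5.5 0 0 0 0 0.7; 0 -5 0 0 0 0 0.7"

```text
t: 31.9
tool_pos: [0.4371, -0.0017, 0.1662]
tool_rot: [[-0.897, -0.108, 0.429], [-0.096, 0.994, 0.049], [-0.431, 0.003, -0.902]]
wrist_force: [1.2, 1.8, -4.0]
width: 0.523
gripper_force: 40.0
```

Call:
play_rows:
  commands: "0 0 0 0 0 0 0.7; 0 0 0 0 0 0 0.7; 0 0 0 0 0 0 0.7; 0 0 0 0 0 0 0.7; 0 0 0 0 0 0 0.7"

```text
t: 32.32
tool_pos: [0.4398, -0.0011, 0.1664]
tool_rot: [[-0.898, -0.11, 0.425], [-0.097, 0.994, 0.052], [-0.428, 0.006, -0.904]]
wrist_force: [-0.1, 0.2, -3.3]
width: 0.525
gripper_force: 40.0
```

Call:
play_rows:
  commands: "0 5.5 0 0 0 0 0.7; 0 5.5 0 0 0 0 0.7; 0 5.5 0 0 0 0 0.7; 0 5.5 0 0 0 0 0.7; 0 5 0 0 0 0 0.7"

```text
t: 32.73
tool_pos: [0.4404, 0.0001, 0.1669]
tool_rot: [[-0.994, -0.112, -0.007], [-0.112, 0.994, 0.006], [0.006, 0.007, -1.0]]
wrist_force: [0.0, 0.1, -3.2]
width: 0.521
gripper_force: 40.0
```

Call:
play_rows:
  commands: "0 0 0 0 0 0 0.7; 0 0 0 0 0 0 0.7; 0 0 0 0 0 0 0.7; 0 0 0 0 0 0 0.7; 0 0 0 0 0 0 0.7"

```text
t: 33.15
tool_pos: [0.4384, 0.0007, 0.1659]
tool_rot: [[-0.994, -0.112, -0.003], [-0.112, 0.994, 0.01], [0.002, 0.011, -1.0]]
wrist_force: [-0.3, -0.4, -2.8]
width: 0.525
gripper_force: 40.0
```

Call:
play_rows:
  commands: "0 0 0 0 0 0 0.7; 0 0 0 0 0 0 0.7; 0 0 0 0 0 0 0.7; 0 0 0 0 0 0 0.7; 0 0 0 0 0 0 0.7"

```text
t: 33.57
tool_pos: [0.4393, 0.0008, 0.1659]
tool_rot: [[-0.994, -0.113, -0.003], [-0.113, 0.994, 0.01], [0.002, 0.011, -1.0]]
wrist_force: [1.1, 0.2, -3.7]
width: 0.525
gripper_force: 40.0
```

```bash
python3 -c "
from h import *
samp(10);st()"
```

```text
T tool [-0.0227 -0.0397 -0.0006] se [0.0084 0.0068 0.0116] jt [-1.81000e-02 -6.18315e+01 -2.99271e+01  1.70000e-02  1.50400e-01
  8.00000e-04] se [0.0043 0.0115 0.0044 0.     0.0007 0.0001] F [ 0.31  0.29 -3.62]
t 34.07 p [439.3   0.8 165.9] rot [[-0.994, -0.113, -0.004], [-0.113, 0.994, 0.01], [0.002, 0.011, -1.0]] F [ 0.62  0.42 -3.43] T [ 0.0278 -0.0394  0.0075] w 47.6 39.99922513961792
```

Call:
play_rows:
  commands: "0.6 -0.2 0 0 0 -10 0.7; 0 0 0 0 0 0 0.7; 0 0 0 0 0 0 0.7; 0 0 0 0 0 0 0.7; 0 0 0 0 0 0 0.7"

```text
t: 34.48
tool_pos: [0.4393, 0.0007, 0.1759]
tool_rot: [[-0.994, -0.113, 0.001], [-0.113, 0.994, 0.0], [-0.001, 0.0, -1.0]]
wrist_force: [-0.0, -0.4, -3.5]
width: 0.524
gripper_force: 40.0
```

```bash
python3 -c "
from h import *
st();plan(.527,-.298,.09,6.2)"
```

```text
t 34.48 p [439.3   0.7 175.9] rot [[-0.994, -0.113, 0.001], [-0.113, 0.994, 0.0], [-0.001, 0.0, -1.0]] F [-0.04 -0.43 -3.49] T [-0.0075 -0.0632 -0.0272] w 47.7 39.999162554740906
rz 0.3 shift [ -54.9 -306.5   85.9] n 9 per row [ -6.1  -34.05] zrows 2.39 q6 -104.0
```

Call:
play_rows:
  commands: "0 0 0.3 0 0 0 0.7; 0 0 0 -6.1 -34 0 0.7; 0 0 0 -6.1 -34 0 0.7; 0 0 0 -6.1 -34 0 0.7; 0 0 0 -6.1 -34 0 0.7"

```text
t: 34.9
tool_pos: [0.4784, -0.1334, 0.1758]
tool_rot: [[-0.994, -0.108, 0.001], [-0.108, 0.994, 0.001], [-0.001, 0.0, -1.0]]
wrist_force: [0.8, 0.0, -3.6]
width: 0.521
gripper_force: 40.0
```

Call:
play_rows:
  commands: "0 0 0 -6.1 -34 0 0.7; 0 0 0 -6.1 -34 0 0.7; 0 0 0 -6.1 -34 0 0.7; 0 0 0 -6.1 -34 0 0.7; 0 0 0 -6.1 -34 0 0.7"

```text
t: 35.32
tool_pos: [0.5269, -0.2993, 0.1755]
tool_rot: [[-0.994, -0.107, 0.001], [-0.107, 0.994, 0.001], [-0.001, 0.001, -1.0]]
wrist_force: [1.3, 0.5, -3.2]
width: 0.525
gripper_force: 40.0
```

Call:
play_rows:
  commands: "0 0 0 0 0 0 0.7; 0 0 0 0 0 30 0.7; 0 0 0 0 0 35 0.7; 0 0 0 0 0 20 0.7; 0 0 0 0 0 0 0.7"

```text
t: 35.73
tool_pos: [0.5245, -0.296, 0.0865]
tool_rot: [[-0.994, -0.107, -0.005], [-0.107, 0.994, 0.005], [0.004, 0.005, -1.0]]
wrist_force: [-2.0, 0.6, -4.1]
width: 0.523
gripper_force: 40.0
```

```bash
python3 -c "
from h import *
st();plan(.527,-.298,.023,6.2)
S=get_image('scene')
cv2.imwrite('pics/s6.png',crop(S,(110,120),(200,150),4))"
```

```text
t 35.73 p [ 524.5 -296.    86.5] rot [[-0.994, -0.107, -0.005], [-0.107, 0.994, 0.005], [0.004, 0.005, -1.0]] F [-1.97  0.63 -4.06] T [ 0.0855  0.1017 -0.0433] w 47.6 39.99918580055237
rz -0.0 shift [-2.2 -2.3 63.5] n 1 per row [-2.22 -2.27] zrows 1.76 q6 -131.0
```

View pics/s6.png

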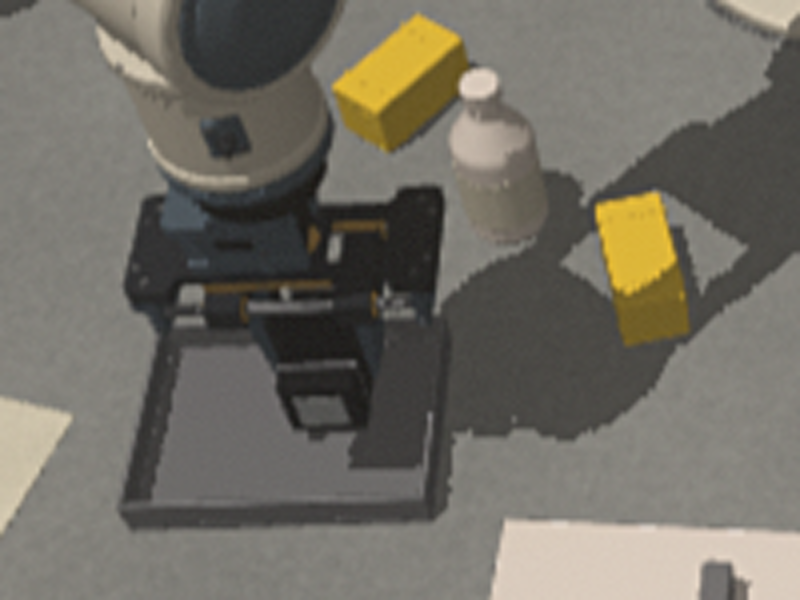

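Call:
play_rows:
  commands: "0 0 0 0 0 28 0.7; 0 0 0 0 0 22 0.7; 0 0 0 0 0 11 0.7; 0 0 0 0 0 0 0.7; 0 0 0 0 0 0 0.7"

```text
t: 36.2
tool_pos: [0.5276, -0.2978, 0.0309]
tool_rot: [[-0.994, -0.108, 0.002], [-0.108, 0.994, 0.0], [-0.002, -0.0, -1.0]]
wrist_force: [-0.4, -0.5, -3.2]
width: 0.526
gripper_force: 40.0
```

```bash
python3 -c "
from h import *
st()"
```

```text
t 36.2 p [ 527.6 -297.8   30.9] rot [[-0.994, -0.108, 0.002], [-0.108, 0.994, 0.0], [-0.002, -0.0, -1.0]] F [-0.36 -0.47 -3.22] T [-0.0018 -0.0588 -0.0395] w 47.9 39.999184012413025
```

Call:
play_rows:
  commands: "0 0 0 0 0 5 0.7; 0 0 0 0 0 3 0.7; 0 0 0 0 0 0 0.7; 0 0 0 0 0 0 0.7; 0 0 0 0 0 0 0.7"

```text
t: 36.62
tool_pos: [0.5272, -0.2976, 0.0222]
tool_rot: [[-0.994, -0.108, 0.001], [-0.108, 0.994, 0.0], [-0.001, -0.0, -1.0]]
wrist_force: [0.1, -0.1, -4.1]
width: 0.525
gripper_force: 40.0
```

Call:
play_rows:
  commands: "0 0 0 0 0 0 0.3; 0 0 0 0 0 0 0.3; 0 0 0 0 0 0 0.3; 0 0 0 0 0 0 0.3; 0 0 0 0 0 0 0.3"

```text
t: 37.03
tool_pos: [0.5272, -0.2976, 0.022]
tool_rot: [[-0.994, -0.108, 0.001], [-0.108, 0.994, 0.0], [-0.001, 0.0, -1.0]]
wrist_force: [0.1, -0.0, -0.1]
width: 0.698
gripper_force: 0.0
```

Call:
play_rows:
  commands: "0 0 0 0 0 -12 0.3; 0 0 0 0 0 -30 0.3; 0 0 0 0 0 -35 0.3; 0 0 0 0 0 -35 0.3; 0 0 0 0 0 -35 0.3"

```text
t: 37.45
tool_pos: [0.5266, -0.2974, 0.1714]
tool_rot: [[-0.994, -0.108, 0.001], [-0.108, 0.994, 0.0], [-0.001, 0.0, -1.0]]
wrist_force: [-0.1, -0.0, -0.3]
width: 0.701
gripper_force: 0.0
```

Call:
play_rows:
  commands: "0 0 0 0 0 -35 0.3; 0 0 0 25 0 0 0.3; 0 0 0 30 0 0 0.3; 0 0 0 30 0 0 0.3; 0 0 0 0 0 0 0.3"

```text
t: 37.87
tool_pos: [0.438, -0.3064, 0.2048]
tool_rot: [[-0.994, -0.107, -0.001], [-0.107, 0.994, 0.001], [0.001, 0.001, -1.0]]
wrist_force: [1.6, 0.1, 0.6]
width: 0.697
gripper_force: 0.0
```

```bash
python3 -c "
from h import *
st()
T=get_image('top');S=get_image('scene')
cv2.imwrite('pics/top7.png',T);cv2.imwrite('pics/sc7.png',S)
m=np.vstack([crop(T,(180,95),(200,150),4)]);cv2.imwrite('pics/t7c.png',m)"
```

```text
t 37.87 p [ 438.  -306.4  204.8] rot [[-0.994, -0.107, -0.001], [-0.107, 0.994, 0.001], [0.001, 0.001, -1.0]] F [1.6  0.07 0.59] T [-0.0299 -0.0261 -0.011 ] w 63.4 0.0
```

View pics/t7c.png

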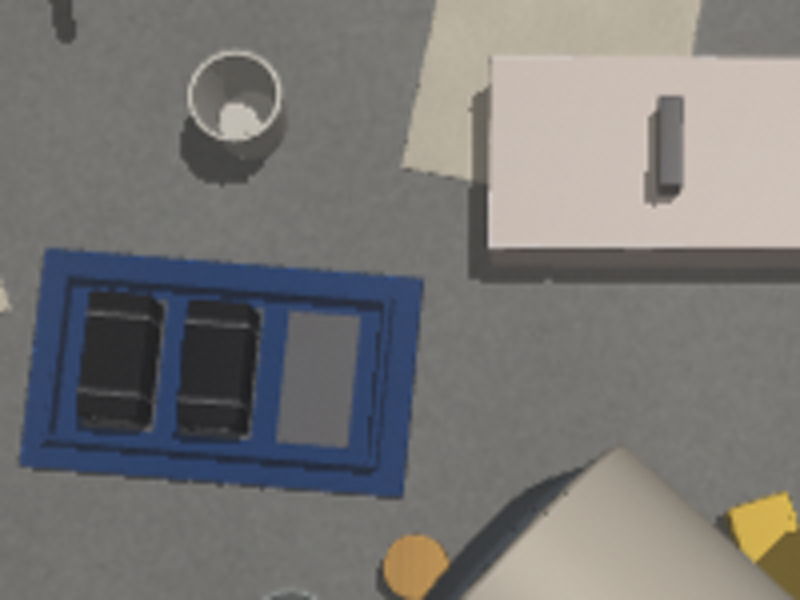

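View pics/sc7.png

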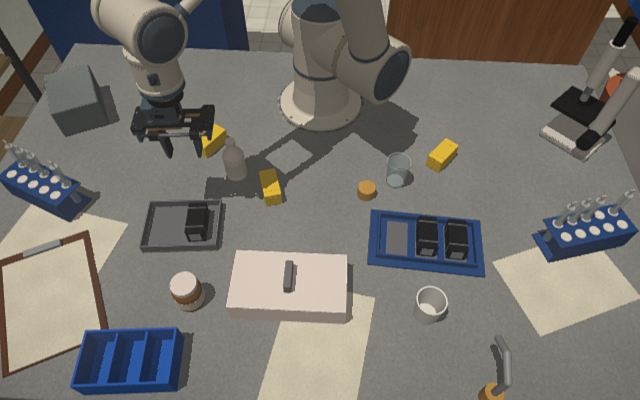

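```bash
cat >> h.py <<'E'
def fitmask(m,n,c,yaw,lx,ly,z):
    k=np.argwhere(m);m=m.astype(np.float32)
    def f(p):
        q=px(n,box(p[:2],p[2],lx,ly,z));S=8
        big=np.zeros((400*S//2,640*S//2),np.uint8);S=4
        cv2.fillConvexPoly(big,np.round((q+.5)*S*16).astype(np.int32),255,shift=4)
        return np.abs(cv2.resize(big,(640,400),interpolation=cv2.INTER_AREA)/255.-m).sum()
    s0=[[c[0],c[1],yaw],[c[0]+.008,c[1],yaw],[c[0],c[1]+.008,yaw],[c[0],c[1],yaw+3]]
    r=minimize(f,s0[0],method="Nelder-Mead",options=dict(initial_simplex=s0,maxiter=150));return r.x.round(4),round(r.fun,1)
def big(m):
    n,l,s,_=cv2.connectedComponentsWithStats(m.astype(np.uint8));i=1+np.argmax(s[1:,4]);k=(l==i).astype(np.uint8)
    cs,_=cv2.findContours(k,cv2.RETR_EXTERNAL,cv2.CHAIN_APPROX_NONE);cv2.drawContours(k,cs,-1,1,-1);return k
E
python3 - <<'E'
from h import *
for n,f in(("top","pics/top7.png"),("scene","pics/sc7.png")):
    I=cv2.imread(f).astype(int);b=(I[:,:,0]-I[:,:,2]>25)
    roi=np.zeros(b.shape,bool); roi[150:230,170:300]=1
    if n=="scene": roi[:]=0;roi[195:290,350:500]=1
    k=big(b&roi);print(n,"case",k.sum(),fitmask(k,n,[.533,.310],-3.2,.174,.3,.008))
    u=px(n,[[.70,-.08,.07]])[0].astype(int);v=px(n,[[.80,-.0,.0]])[0].astype(int)
    print("cover col",I[u[1],u[0]],"paper",I[v[1],v[0]])
    if n=="scene": print(I[290:325:2,270].max(1))
    else: print(I[150:166,380].max(1), I[104:114,380].max(1))
    for th in (150,165,180):
        c=(I[:,:,0]>th);roi[:]=0
        if n=="top": roi[95:175,290:400]=1
        else: roi[240:325,215:360]=1
        k=big(c&roi);print("cover",k.sum(),fitmask(k,n,[.70,-.034],1.2,.15,.274,.07))
E
```

```text
top case 5231 (array([ 0.5338,  0.311 , -3.4607]), np.float64(97.0))
cover col [182 191 204] paper [160 177 185]
[206 206 206 206 206 207 193 100  90  90  90  88  76  77  76  86] [119 119 117 119 125 161 203 203 203 203]
cover 5438 (array([ 0.7021, -0.0324,  0.4994]), np.float64(1210.6))
cover 4254 (array([ 0.7016, -0.0331,  1.2187]), np.float64(73.5))
cover 2951 (array([ 0.7017, -0.0334,  1.2247]), np.float64(1373.9))
scene case 6352 (array([ 0.5338,  0.3099, -3.4052]), np.float64(98.6))
cover col [188 202 218] paper [171 195 205]
[216 217 217 217 218 218 218 216 217 223 136 131 131 130 132 131 133 136]
cover 6780 (array([ 0.6999, -0.0341,  0.8154]), np.float64(96.8))
cover 6642 (array([ 0.6996, -0.0344,  0.8954]), np.float64(151.6))
cover 6534 (array([ 0.699 , -0.0345,  0.8596]), np.float64(230.1))
```

```bash
python3 -c "
from h import *
st();plan(.7008,-.0337,.075,1.05)"
```

```text
t 37.97 p [ 441.8 -306.9  204.9] rot [[-0.994, -0.107, 0.002], [-0.107, 0.994, -0.0], [-0.002, -0.0, -1.0]] F [ 0.14 -0.57  0.68] T [-0.002  -0.0186  0.0038] w 63.5 0.0
rz 5.1 shift [-264.   268.4  129.9] n 11 per row [-24.   24.4] zrows 3.61 q6 -137.0
```

Call:
play_rows:
  commands: "0 0 5.1 0 0 0 0.4; 0 0 0 -24 24.4 0 0.4; 0 0 0 -24 24.4 0 0.4; 0 0 0 -24 24.4 0 0.4; 0 0 0 -24 24.4 0 0.4"

```text
t: 38.38
tool_pos: [0.5384, -0.2059, 0.2044]
tool_rot: [[-1.0, -0.019, 0.002], [-0.019, 1.0, 0.0], [-0.002, 0.0, -1.0]]
wrist_force: [-0.4, -0.4, 0.2]
width: 0.601
gripper_force: 0.0
```

Call:
play_rows:
  commands: "0 0 0 -24 24.4 0 0.4; 0 0 0 -24 24.4 0 0.4; 0 0 0 -24 24.4 0 0.4; 0 0 0 -24 24.4 0 0.4; 0 0 0 -24 24.4 0 0.4"

```text
t: 38.8
tool_pos: [0.656, -0.0809, 0.2045]
tool_rot: [[-1.0, -0.02, 0.002], [-0.02, 1.0, 0.0], [-0.002, 0.0, -1.0]]
wrist_force: [1.3, -0.8, 0.6]
width: 0.6
gripper_force: 0.0
```

Call:
play_rows:
  commands: "0 0 0 -24 24.4 0 0.4; 0 0 0 -24 24.4 0 0.4; 0 0 0 0 0 30 0.4; 0 0 0 0 0 30 0.4; 0 0 0 0 0 0 0.4"

```text
t: 39.22
tool_pos: [0.6992, -0.0316, 0.1387]
tool_rot: [[-1.0, -0.02, -0.007], [-0.021, 1.0, 0.002], [0.007, 0.002, -1.0]]
wrist_force: [-1.2, -0.8, -1.2]
width: 0.599
gripper_force: 0.0
```

```bash
python3 -c "
from h import *
get_image('top');st();plan(.7008,-.0337,.075,1.05)"
```

```text
t 39.27 p [700.  -32.3 141.6] rot [[-1.0, -0.02, -0.004], [-0.02, 1.0, 0.001], [0.004, 0.001, -1.0]] F [ 1.25 -0.24 -0.05] T [0.0334 0.0018 0.0335] w 54.9 0.0
rz 0.1 shift [-0.8 -1.5 66.6] n 1 per row [-0.81 -1.45] zrows 1.85 q6 -99.0
```

Call:
play_rows:
  commands: "0 0 0 0 -1.5 25 0.4; 0 0 0 0 0 22 0.4; 0 0 0 0 0 15 0.4; 0 0 0 0 0 5 0.4; 0 0 0 0 0 0 0.4"

```text
t: 39.68
tool_pos: [0.7017, -0.035, 0.0778]
tool_rot: [[-1.0, -0.019, 0.001], [-0.019, 1.0, 0.0], [-0.001, 0.0, -1.0]]
wrist_force: [0.5, 0.4, -0.1]
width: 0.598
gripper_force: 0.0
```

Call:
play_rows:
  commands: "0 0 0 0 0 0 0.4; 0 0 0 0 0 0 0.4; 0 0 0 0 0 0 0.4; 0 0 0 0 0 0 0.4; 0 0 0 0 0 0 0.4"

```text
t: 40.1
tool_pos: [0.7016, -0.0349, 0.0778]
tool_rot: [[-1.0, -0.019, 0.002], [-0.019, 1.0, 0.0], [-0.002, 0.0, -1.0]]
wrist_force: [-0.2, -0.7, 0.3]
width: 0.596
gripper_force: 0.0
```

```bash
python3 -c "
from h import *
st();plan(.7008,-.0337,.075,1.05)"
```

```text
t 40.1 p [701.6 -34.9  77.8] rot [[-1.0, -0.019, 0.002], [-0.019, 1.0, 0.0], [-0.002, 0.0, -1.0]] F [-0.18 -0.7   0.3 ] T [-0.0033 -0.0255  0.009 ] w 54.2 0.0
rz 0.0 shift [0.8 1.2 2.8] n 1 per row [0.82 1.19] zrows 0.08 q6 -99.0
```

Call:
play_rows:
  commands: "0 0 0 0.8 1.2 2.5 0.4; 0 0 0 0 0 0 0.4; 0 0 0 0 0 0 1; 0 0 0 0 0 0 1; 0 0 0 0 0 0 1"
  grip_force: 60

```text
t: 40.52
tool_pos: [0.7006, -0.0336, 0.0746]
tool_rot: [[-1.0, -0.019, 0.001], [-0.019, 1.0, 0.0], [-0.001, 0.0, -1.0]]
wrist_force: [-0.7, 0.1, 0.0]
width: 0.412
gripper_force: 0.0
```

Call:
play_rows:
  commands: "0 0 0 0 0 0 1; 0 0 0 0 0 0 1; 0 0 0 0 0 0 1; 0 0 0 0 0 0 1; 0 0 0 0 0 0 1"

```text
t: 40.93
tool_pos: [0.7005, -0.0335, 0.0747]
tool_rot: [[-1.0, -0.019, 0.001], [-0.019, 1.0, 0.001], [-0.001, 0.001, -1.0]]
wrist_force: [-1.3, 0.8, -0.3]
width: 0.195
gripper_force: 60.0
```

```bash
python3 -c "
from h import *
st()"
```

```text
t 40.93 p [700.5 -33.5  74.7] rot [[-1.0, -0.019, 0.001], [-0.019, 1.0, 0.001], [-0.001, 0.001, -1.0]] F [-1.25  0.82 -0.35] T [0.156  0.0278 0.0203] w 17.8 59.99718725681305
```

Call:
play_rows:
  commands: "0 0 0 0 0 -10 1; 0 0 0 0 0 -30 1; 0 0 0 0 0 -35 1; 0 0 0 0 0 -30 1; 0 0 0 0 0 -20 1"

```text
t: 41.35
tool_pos: [0.7012, -0.0339, 0.2037]
tool_rot: [[-1.0, -0.019, 0.004], [-0.019, 1.0, -0.0], [-0.004, -0.0, -1.0]]
wrist_force: [1.3, -0.0, -2.2]
width: 0.196
gripper_force: 60.0
```

Call:
play_rows:
  commands: "0 0 0 0 0 0 1; 0 0 0 0 0 0 1; 0 0 0 0 0 0 1; 0 0 0 0 0 0 1; 0 0 0 0 0 0 1"

```text
t: 41.77
tool_pos: [0.6997, -0.0336, 0.1981]
tool_rot: [[-1.0, -0.019, -0.002], [-0.019, 1.0, 0.001], [0.002, 0.001, -1.0]]
wrist_force: [0.2, 0.5, -3.2]
width: 0.191
gripper_force: 60.0
```

```bash
python3 -c "
from h import *
st();plan(.5338,.3105,.2,-3.43)"
```

```text
t 41.77 p [699.7 -33.6 198.1] rot [[-1.0, -0.019, -0.002], [-0.019, 1.0, 0.001], [0.002, 0.001, -1.0]] F [ 0.23  0.45 -3.19] T [ 0.0045 -0.0256  0.0166] w 17.4 59.99594807624817
rz 4.5 shift [186.2 333.6  -1.9] n 11 per row [16.92 30.33] zrows -0.05 q6 -99.0
```

Call:
play_rows:
  commands: "0 0 2.2 0 0 0 1; 0 0 2.3 0 0 0 1; 0 0 0 14.3 25.7 0 1; 0 0 0 14.3 25.7 0 1; 0 0 0 14.3 25.7 0 1"

```text
t: 42.18
tool_pos: [0.6612, 0.0463, 0.1985]
tool_rot: [[-0.998, 0.061, -0.001], [0.061, 0.998, 0.0], [0.001, 0.0, -1.0]]
wrist_force: [0.3, 1.0, -2.2]
width: 0.197
gripper_force: 60.0
```

Call:
play_rows:
  commands: "0 0 0 14.3 25.7 0 1; 0 0 0 14.3 25.7 0 1; 0 0 0 14.3 25.7 0 1; 0 0 0 14.3 25.7 0 1; 0 0 0 14.3 25.7 0 1"

```text
t: 42.6
tool_pos: [0.5973, 0.1794, 0.1988]
tool_rot: [[-0.998, 0.06, -0.0], [0.06, 0.998, 0.0], [0.0, 0.0, -1.0]]
wrist_force: [0.2, 0.4, -3.2]
width: 0.198
gripper_force: 60.0
```

Call:
play_rows:
  commands: "0 0 0 14.3 25.7 0 1; 0 0 0 14.3 25.7 0 1; 0 0 0 14.3 25.7 0 1; 0 0 0 14.3 25.7 0 1; 0 0 0 14.3 25.7 0 1"

```text
t: 43.02
tool_pos: [0.5336, 0.3119, 0.1988]
tool_rot: [[-0.998, 0.06, -0.0], [0.06, 0.998, -0.0], [0.0, -0.0, -1.0]]
wrist_force: [0.3, 0.5, -2.4]
width: 0.191
gripper_force: 60.0
```

Call:
play_rows:
  commands: "0 0 0 0 0 0 1; 0 0 0 0 0 0 1; 0 0 0 0 0 0 1; 0 0 0 0 0 0 1; 0 0 0 0 0 0 1"

```text
t: 43.43
tool_pos: [0.5351, 0.31, 0.1994]
tool_rot: [[-0.998, 0.061, 0.001], [0.061, 0.998, 0.0], [-0.001, 0.0, -1.0]]
wrist_force: [0.4, -0.0, -2.1]
width: 0.193
gripper_force: 60.0
```

```bash
python3 -c "
from h import *
st();plan(.5338,.3105,.083,-3.43)
S=get_image('scene');cv2.imwrite('pics/sc8.png',S)
o=get_obs();p=o['tool_pos'];cv2.imwrite('pics/s8.png',crop(S,(320,120),(200,150),4))"
```

```text
t 43.43 p [535.1 310.  199.4] rot [[-0.998, 0.061, 0.001], [0.061, 0.998, 0.0], [-0.001, 0.0, -1.0]] F [ 0.42 -0.02 -2.1 ] T [ 0.034   0.0219 -0.0168] w 17.6 59.995869398117065
rz -0.0 shift [  1.4   0.4 116.4] n 1 per row [1.37 0.43] zrows 3.23 q6 -62.0
```

View pics/s8.png

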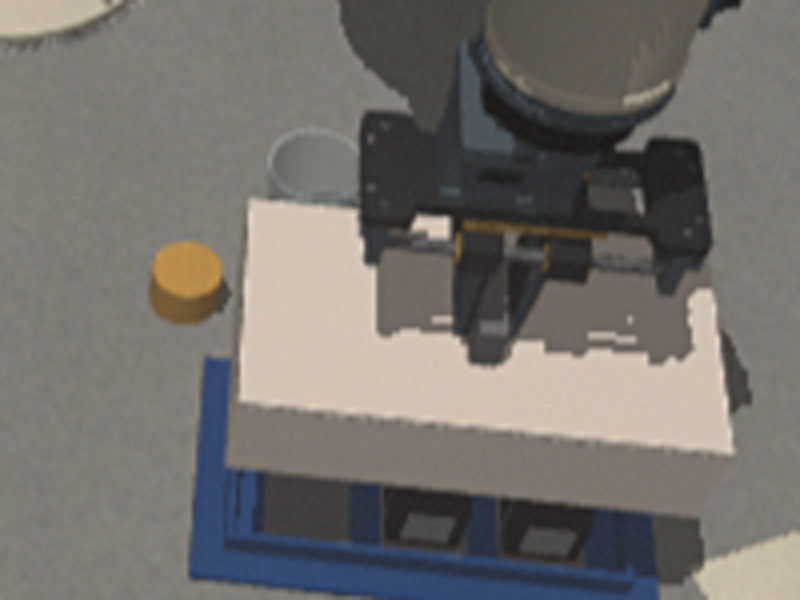

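Call:
play_rows:
  commands: "0 0 0 1.2 0.4 20 1; 0 0 0 0 0 25 1; 0 0 0 0 0 20 1; 0 0 0 0 0 12 1; 0 0 0 0 0 0 1"

```text
t: 43.9
tool_pos: [0.5325, 0.3101, 0.12]
tool_rot: [[-0.998, 0.06, -0.003], [0.06, 0.998, -0.001], [0.003, -0.002, -1.0]]
wrist_force: [-0.7, -0.1, -3.7]
width: 0.194
gripper_force: 60.0
```

Call:
play_rows:
  commands: "0 0 0 0 0 0 1; 0 0 0 0 0 0 1; 0 0 0 0 0 0 1; 0 0 0 0 0 0 1; 0 0 0 0 0 0 1"

```text
t: 44.32
tool_pos: [0.534, 0.3115, 0.1234]
tool_rot: [[-0.998, 0.06, 0.002], [0.06, 0.998, 0.001], [-0.002, 0.001, -1.0]]
wrist_force: [0.1, -0.1, -2.6]
width: 0.195
gripper_force: 60.0
```

```bash
python3 -c "
from h import *
st();plan(.5338,.3105,.083,-3.43)
S=get_image('scene');o=(350,170);s=4;I=crop(S,o,(150,130),s)
z=get_obs()['tool_pos'][2]-.0747
draw(I,'scene',box([.5338,.3105],-3.43,.15,.274,z+.07),(0,255,0),s,np.array(o)-.5+.5/s)
draw(I,'scene',box([.5338,.3105],-3.43,.15,.274,z),(0,0,255),s,np.array(o)-.5+.5/s)
draw(I,'scene',box([.5338,.3105],-3.43,.174,.300,.008),(0,255,255),s,np.array(o)-.5+.5/s)
cv2.imwrite('pics/s9.png',I)"
```

```text
t 44.32 p [534.  311.5 123.4] rot [[-0.998, 0.06, 0.002], [0.06, 0.998, 0.001], [-0.002, 0.001, -1.0]] F [ 0.13 -0.11 -2.63] T [ 0.0342 -0.0336  0.0067] w 17.7 59.99592304229736
rz 0.0 shift [ 0.1 -1.  40.4] n 1 per row [ 0.14 -1.03] zrows 1.12 q6 -62.0
```

View pics/s9.png

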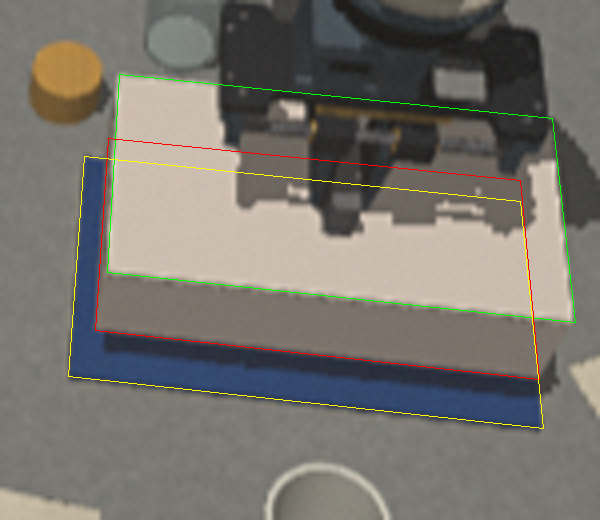

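Call:
play_rows:
  commands: "0 0 0 0 -1 8 1; 0 0 0 0 0 10 1; 0 0 0 0 0 8 1; 0 0 0 0 0 4 1; 0 0 0 0 0 0 1"

```text
t: 44.78
tool_pos: [0.5328, 0.31, 0.091]
tool_rot: [[-0.998, 0.059, -0.001], [0.059, 0.998, -0.001], [0.001, -0.001, -1.0]]
wrist_force: [-0.2, -0.1, -2.7]
width: 0.196
gripper_force: 60.0
```

Call:
play_rows:
  commands: "0 0 0 0 0 4 1; 0 0 0 0 0 3 1; 0 0 0 0 0 1.5 1; 0 0 0 0 0 0 1; 0 0 0 0 0 0 1"

```text
t: 45.2
tool_pos: [0.5337, 0.3104, 0.0842]
tool_rot: [[-0.998, 0.059, 0.001], [0.059, 0.998, 0.0], [-0.001, 0.001, -1.0]]
wrist_force: [-0.1, -0.1, -3.7]
width: 0.197
gripper_force: 60.0
```

```bash
python3 -c "
from h import *
st();plan(.5338,.3105,.083,-3.43)"
```

```text
t 45.2 p [533.7 310.4  84.2] rot [[-0.998, 0.059, 0.001], [0.059, 0.998, 0.0], [-0.001, 0.001, -1.0]] F [-0.07 -0.11 -3.74] T [ 0.0111 -0.0048 -0.0265] w 17.9 59.9959659576416
rz 0.0 shift [-0.1  0.1  1.2] n 1 per row [-0.13  0.1 ] zrows 0.03 q6 -62.0
```

Past the rim freely; lower to contact, release, and back off.

Call:
play_rows:
  commands: "0 0 0 0 0 1 1; 0 0 0 0 0 0.7 1; 0 0 0 0 0 0 1; 0 0 0 0 0 0 1; 0 0 0 0 0 0 1"

```text
t: 45.62
tool_pos: [0.5338, 0.3105, 0.0827]
tool_rot: [[-0.998, 0.06, 0.001], [0.06, 0.998, 0.001], [-0.001, 0.001, -1.0]]
wrist_force: [0.9, -0.8, 1.7]
width: 0.193
gripper_force: 60.0
```

Call:
play_rows:
  commands: "0 0 0 0 0 0 0.5; 0 0 0 0 0 0 0.5; 0 0 0 0 0 0 0.5; 0 0 0 0 0 0 0.5; 0 0 0 0 0 0 0.5"

```text
t: 46.03
tool_pos: [0.5337, 0.3104, 0.0824]
tool_rot: [[-0.998, 0.059, 0.001], [0.059, 0.998, 0.0], [-0.001, 0.001, -1.0]]
wrist_force: [-0.3, 0.2, -0.5]
width: 0.494
gripper_force: 0.0
```

Call:
play_rows:
  commands: "0 0 0 0 0 -10 0.5; 0 0 0 0 0 -25 0.5; 0 0 0 0 0 -35 0.5; 0 0 0 0 0 -35 0.5; 0 0 0 0 0 -35 0.5"

```text
t: 46.45
tool_pos: [0.5331, 0.3102, 0.2248]
tool_rot: [[-0.998, 0.059, 0.001], [0.059, 0.998, 0.0], [-0.001, 0.001, -1.0]]
wrist_force: [0.9, 0.9, -0.6]
width: 0.499
gripper_force: 0.0
```

Call:
play_rows:
  commands: "0 0 0 0 -30 0 0.5; 0 0 0 0 -35 0 0.5; 0 0 0 0 -35 0 0.5; 0 0 0 0 -35 0 0.5; 0 0 0 0 -35 0 0.5"

```text
t: 46.87
tool_pos: [0.523, 0.1392, 0.2232]
tool_rot: [[-0.998, 0.059, 0.002], [0.059, 0.998, 0.001], [-0.002, 0.001, -1.0]]
wrist_force: [1.0, -0.6, -0.0]
width: 0.505
gripper_force: 0.0
```

Call:
play_rows:
  commands: "0 0 0 0 -35 0 0.5; 0 0 0 0 -35 0 0.5; 0 0 0 0 -35 0 0.5; 0 0 0 0 0 0 0.5; 0 0 0 0 0 0 0.5"

```text
t: 47.28
tool_pos: [0.5171, 0.0344, 0.2231]
tool_rot: [[-0.998, 0.063, 0.002], [0.063, 0.998, 0.0], [-0.002, 0.001, -1.0]]
wrist_force: [-0.7, -0.5, -0.1]
width: 0.496
gripper_force: 0.0
```

```bash
python3 - <<'E'
from h import *
st();ims=[]
for n,o in(("top",(170,130)),("scene",(345,170))):
    I=get_image(n);J=I.astype(int);roi=np.zeros(I.shape[:2],bool)
    u=px(n,box([.5338,.3105],-3.43,.2,.33,.07));a,b=u.min(0).astype(int),u.max(0).astype(int);roi[a[1]:b[1],a[0]:b[0]]=1
    k=big((J[:,:,0]>160)&roi);print(n,fitmask(k,n,[.5338,.3105],-3.43,.15,.274,.078))
    s=3;C=crop(I,o,(150,110),s)
    for z,c in((.078,(0,255,0)),(.008,(0,0,255))): draw(C,n,box([.5338,.3105],-3.43,.15,.274,z),c,s,np.array(o)-.5+.5/s)
    ims.append(C)
cv2.imwrite("pics/f.png",np.hstack(ims)[:, :900]);cv2.imwrite("pics/f2.png",cv2.resize(np.vstack([ims[0],ims[1]]),None,fx=.9,fy=.9))
cv2.imwrite("pics/fin_scene.png",get_image("scene"))
E
```

```text
t 47.28 p [517.1  34.4 223.1] rot [[-0.998, 0.063, 0.002], [0.063, 0.998, 0.0], [-0.002, 0.001, -1.0]] F [-0.67 -0.54 -0.1 ] T [0.0168 0.0088 0.0133] w 45.2 0.0
top (array([ 0.5339,  0.3091, -3.3791]), np.float64(407.1))
scene (array([ 0.5324,  0.3078, -3.287 ]), np.float64(411.8))
```

View pics/f2.png

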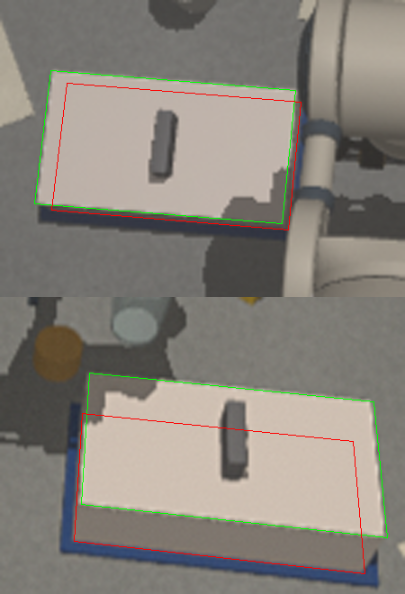

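View pics/fin_scene.png

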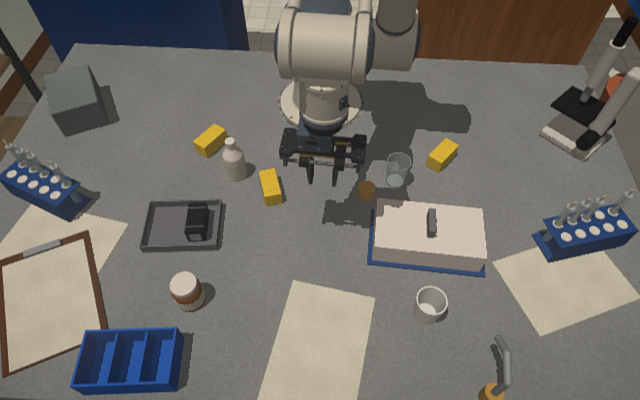

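The cover is seated fully and level, because its outline matches the predicted seated pose. The rattling pack is in the tray and nothing else has moved.

```bash
python3 -c "
from rig import *
print(sign_off())"
```

```text
the job is handed in; nothing more can be done
None
```

The job is handed in: three packs were on the bench, the two sound ones are flat in the blue case under the seated, level cover, the one rattling pack is flat in the grey tray, and nothing else was moved.

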